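Set up saw-cut flats and square for gang marking

TASK

Get the saw-cut flats ready for scribing one line across the lot. Put the short offcuts that lie on the marking-out plate into the bin, and lay every long flat on the plate side by side with no gaps, the first tight along the side strip and all with their ends tight against the end strip. Then lay the square across them: stock flat on the plate and flush along its whole length against the free long edge of the outermost flat, blade lying over all the flats; leave everything else on the trolley where it is.

Things in the scene. Friction and masses are not known exactly. Their poses are not given: they have to be found in the camera images.
- plate: Dark steel marking-out plate, 190 (x) by 250 (y) by 20 mm thick, fixed. Origin: middle of its underside; x away from the robot, y to the left (at yaw 0), z up; top at z = 20 mm. Two aluminium strips 15 mm wide, 8 mm high are screwed on top: the end strip along the whole +x edge (inner face at x = 80 mm) and the side strip along the +y edge (inner face at y = 110 mm). The -x and -y sides are open.
- corner (a point): Point on the plate's top in the inner corner where the strips meet (x = 80, y = 110, z = 20 mm of the plate, same axes). A flat tight in this corner, lengthwise along x, has its middle 70 mm to -x, 16 mm to -y and 5 mm above it.
- flat1: One of 3 to 5 like steel flats, 140 (x) by 32 (y) by 10 mm (z), 0.35 kg, lying on the trolley mat. Origin in the middle of the bar, x along its length. It may lie either way round. None from the start if this one is absent.
- flat2: One of 3 to 5 like steel flats, 140 (x) by 32 (y) by 10 mm (z), 0.35 kg, lying on the trolley mat. Origin in the middle of the bar, x along its length. It may lie either way round. None from the start if this one is absent.
- flat3: One of 3 to 5 like steel flats, 140 (x) by 32 (y) by 10 mm (z), 0.35 kg, lying on the trolley mat. Origin in the middle of the bar, x along its length. It may lie either way round. None from the start if this one is absent.
- flat4: One of 3 to 5 like steel flats, 140 (x) by 32 (y) by 10 mm (z), 0.35 kg, lying on the trolley mat. Origin in the middle of the bar, x along its length. It may lie either way round. None from the start if this one is absent.
- flat5: One of 3 to 5 like steel flats, 140 (x) by 32 (y) by 10 mm (z), 0.35 kg, lying on the trolley mat. Origin in the middle of the bar, x along its length. It may lie either way round. None from the start if this one is absent.
- offcut1: One of two short thick steel offcuts, 65 (x) by 42 (y) by 12 mm (z), 0.25 kg, lying on the marking-out plate at the start. Origin: middle of the underside.
- offcut2: One of two short thick steel offcuts, 65 (x) by 42 (y) by 12 mm (z), 0.25 kg, lying on the marking-out plate at the start. Origin: middle of the underside.
- square: Engineer's square, 0.5 kg, an L in plan, lying on the mat. Stock: plain steel bar 100 (x) by 26 (y) by 26 mm high; origin in the middle of its underside. Blade: bright, 25 mm wide, 3 mm thick, at x = 25 to 50 mm, underside 11.5 mm above the stock's, standing out 175 mm to +y from the stock's inner face (y = 13 mm). Centre of mass at x = 3, y = 9 mm; it rests on the stock, blade level.
- square_mid (a point): The middle of the square's stock, 13 mm above its underside.
- bin: Blue open plastic bin, 130 by 130 by 60 mm high, wall 4 mm, fixed. Origin: middle of its underside. It takes the offcuts.
- bent_strip: Bystander: U-bent steel strip lying on its edge, 95 by 42 by 30 mm high; origin under its middle.
- tape: Bystander: tape measure, 68 by 34 by 62 mm high; origin under its middle.
- chalk_holder: Bystander: flat aluminium soapstone holder, 170 by 16 by 9 mm; origin under its middle.
- hammer: Bystander: hammer, 260 mm long, lying between the plate and the robot; origin under it.
There are look-alikes about, which are no part of the job. What is shaped like the flat5 but green or purple is not meant.

How it is judged:
By the outcome, as a careful person would: the job done as asked, in the order asked, and still so for the second after the job is handed in, with the robot touching nothing.
Of flat1, flat2, flat3, flat4, flat5 only 3 to 5 are there at a start; the rules pass over those that are not, and their reading is None.
At some moment in a run one of flat1, flat2, flat3, flat4, flat5, square may be knocked a few centimetres aside while the robot is not near it.
Once in a run the grip may slacken for a moment while it holds something.
It also fails if it takes over 210 s, if anything falls off the work surface, if the arm or the gripper's body presses on something with over 40 N, if the wrist force passes 120 N, or if a joint passes its speed limit or range.

ROBOT

A 6-joint arm with a two-finger parallel gripper is mounted at the origin on the work surface. World frame = base frame: x ahead of the robot, y to its left, z up, the work surface at z = 0. Lengths are in m, angles in rad, forces in N, time in s.
With the tool pointing down it reaches from about 0.375 to 0.9 m from the base axis. Payload 3.1 kg.
Tool frame: the origin (TCP) lies at the very end of the fingers, on their centre line; the grasp point (between the pads) lies 19 mm behind it (grasp_offset is the z of the grasp point in the tool frame, in m); z points along the fingers, y is the line along which they close (so a half turn about z gives the same grasp; the last joint's range is limited). The gripper opens to 87 mm and grips with 3 to 60 N. Pads are 19 mm wide; open, the fingers measure 117 mm over their backs; the gripper's body (75 mm by 190 mm) begins 51 mm behind the grasp point.
Start: joints at [1.01, 0.527, 1.433, -0, 1.181, -0.178], TCP at [0.233, 0.58, 0.223] pointing down, gripper open.
Joint ranges: [-3.08, 3.08], [-0.75, 2.2], [0.22, 2.44], [-1.43, 4.57], [0, 2.65], [-2.85, 2.85]. Speed limits (rad/s): [2.79, 2.79, 3.14, 3.14, 3.14, 3.14].

INTERFACE

Orientations are given as a 3x3 rotation matrix whose columns are the frame's x, y, z axes.
In Python, from plant import read_state, capture, camera_model, finish_job, spot_in, grasp_offset gives the robot as it stands. The module is installed in compiled form; this text tells all that it offers.
- The arm moves only by the shell command python3 -m handwheel 'ROWS'. ROWS is JSON, a list of rows, each a list of 3 entries, a list of its own where there are three numbers: the finger opening in cm, from 0 to 8.7, then the shift along the tool's x, y, z in cm, then the turn, a rotation vector about the tool's x, y, z in degrees. A call has 1 to 8 rows; each row is the pose to reach, as a shift and turn from the pose commanded when the call began, along the tool's axes at that moment; what a row does not reach only later rows make up. A row lasts 1/12 s, in which the tool goes at most 41.7 mm and 7.16 degrees, less where a joint would pass 70% of its speed; a pose out of reach is approached as far as the arm can. A call with a gripper value outside its range is refused whole. The fingers move at their own pace and stop on an object; the grip force is fixed at half the most. Time passes only in rows, so rows that repeat a pose let the fingers close. It gives the time, the measured TCP pose, the force, the opening and the grip force at its end, in the units of the state.
- read_state(): the state, without advancing time (a new reading comes with each control period).
- capture(name): name is "scene" or "side" or "wrist"; returns the picture (384x512x3 uint8, red, green, blue); there is no depth.
- camera_model(name): a dict with "fx", "fy", "cx", "cy" (pixels), "dist" ([k1, k2, p1, p2, k3] as OpenCV has them; the pictures are not rectified), "R" (3x3) and "t" (3): a world point X has camera coordinates R X + t; the wrist camera has in their place "T_tool_cam" (4x4, takes a point from camera to tool coordinates, whose origin is the TCP and whose axes are the flange's). Camera axes: x right, y down, z forward; pixel columns grow to the right and rows downward; lengths in m; the calibration is good to about 2 mm. A picture is of the moment at which its call begins: read the wrist's pose just before it. camera_model takes no time and is no camera call.
- finish_job(): hands the job in; it is judged then, once.
Trained networks look in the newest picture that a camera, given by its name, has taken for a name from the list of things; names that differ only in an ending like _2 or _b are one class to them, and where a whole thing is asked for, a point or a joint stands for the part that bears it (a point fixed in the world has none). Each returns a list of dicts, best first, with "p" (0 to 1); they miss things now and then, are a little off and sometimes report something else, mostly with a low value. They report only what shows in the picture. A call takes as long as a camera call. They do not tell look-alikes from the thing itself.
- spot_in(camera, target): "at" ([x, y, z] in m, in world coordinates, good to about 4 mm: the middle of the surface that is visible of it).
The state is a dict: "clock": time; "joint_pos": joint angles; "qvel": joint speeds; "tau": joint torques, N m; "position": TCP position; "orientation": TCP orientation; "contact_force": force on the tool from outside, world axes, zero at the start; "torque": the same for the moment, N m; "grip_width": finger opening in m; "gripper_force": force on a finger pad.
Only numpy, scipy, OpenCV 4.12 (cv2) and the standard library are available. Lean on these libraries where they do the work, as an engineer would, in place of code of your own. Each camera call takes 0.05 s, during which the arm holds its last target. There are 200 camera calls.

## Working session

There is one attempt and no reset: what is moved stays moved. The work goes in short steps, Python scripts to look and compute and a shell command to move; the robot and the scene stay as the last step left them, time stands still between calls to the robot, and variables do not carry over. Pictures are saved under pics/ and viewed, at most 14 in all, crops included, and the job is handed in when it is done.

```bash
ls; mkdir -p pics
python3 - <<'E'
from plant import *
import cv2,numpy as np
np.set_printoptions(precision=4,suppress=True)
s=read_state();print(s)
for c in("scene","side","wrist"):
    m=camera_model(c);print(c,m)
    cv2.imwrite(f"pics/{c}0.png",cv2.resize(capture(c)[...,::-1],None,fx=1.5,fy=1.5,interpolation=cv2.INTER_CUBIC))
for n in["plate","flat1","offcut1","square","bin","bent_strip","tape","chalk_holder","hammer"]:
  for c in("scene","side"):
    print(n,c,[(np.round(d["at"],3).tolist(),round(d["p"],2)) for d in spot_in(c,n)])
E
```

```text
pics
{'clock': 0.0, 'joint_pos': array([ 1.0095,  0.5285,  1.4339, -0.    ,  1.1814, -0.1785]), 'qvel': array([ 0.0002, -0.0014,  0.0003,  0.0011, -0.0008,  0.0006]), 'tau': array([ -0.0002, -44.0038, -17.6592,   0.0633,   0.0582,  -0.0002]), 'position': array([0.233 , 0.5791, 0.2215]), 'orientation': array([[-0.9276,  0.3735, -0.0012],
       [ 0.3735,  0.9276, -0.0019],
       [ 0.0004, -0.0022, -1.    ]]), 'contact_force': array([ 0.1791, -0.6675,  0.0586]), 'torque': array([0.0017, 0.015 , 0.0652]), 'gripper_force': 0.0, 'grip_width': 0.08699489068579333}
scene {'fx': 389.5126688606984, 'fy': 389.5126688606984, 'cx': 253.50479432462478, 'cy': 185.44241353264718, 'dist': array([-0.0718,  0.    ,  0.    ,  0.    ,  0.    ]), 'R': array([[ 0.0104,  0.9998,  0.0177],
       [ 0.8035,  0.0021, -0.5953],
       [-0.5952,  0.0204, -0.8033]]), 't': array([ 0.0464, -0.388 ,  1.3843])}
side {'fx': 479.8211039668041, 'fy': 479.8211039668041, 'cx': 261.29858474483655, 'cy': 196.13008657336192, 'dist': array([0.0329, 0.    , 0.    , 0.    , 0.    ]), 'R': array([[ 0.9523, -0.3049,  0.009 ],
 
[... 998 characters left out ...]
0.03], 0.92), ([0.547, 0.079, 0.031], 0.66)]
offcut1 side [([0.546, 0.067, 0.033], 0.82), ([0.584, 0.174, 0.029], 0.5)]
square scene [([0.674, -0.206, 0.016], 0.61)]
square side [([0.662, -0.229, 0.016], 0.89)]
bin scene []
bin side [([0.447, 0.437, 0.022], 0.96), ([0.445, -0.225, 0.01], 0.24)]
bent_strip scene [([0.459, -0.395, 0.024], 0.66)]
bent_strip side [([0.45, -0.394, 0.024], 0.76)]
tape scene [([0.793, -0.004, 0.052], 0.8), ([0.592, 0.156, 0.016], 0.34)]
tape side [([0.775, -0.019, 0.05], 0.91)]
chalk_holder scene [([0.764, -0.144, 0.009], 0.57)]
chalk_holder side [([0.762, -0.145, 0.01], 0.62)]
hammer scene [([0.354, 0.228, 0.028], 0.81)]
hammer side [([0.342, 0.215, 0.026], 0.81)]
```

View pics/scene0.png

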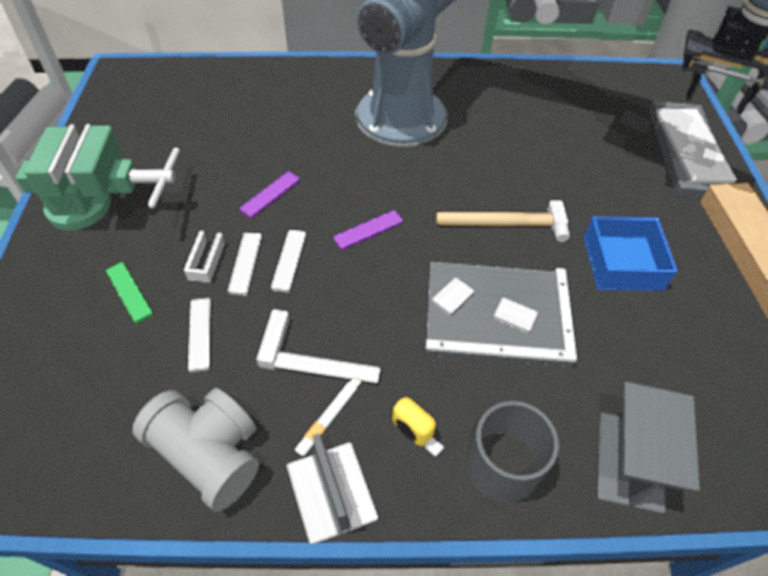

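View pics/side0.png

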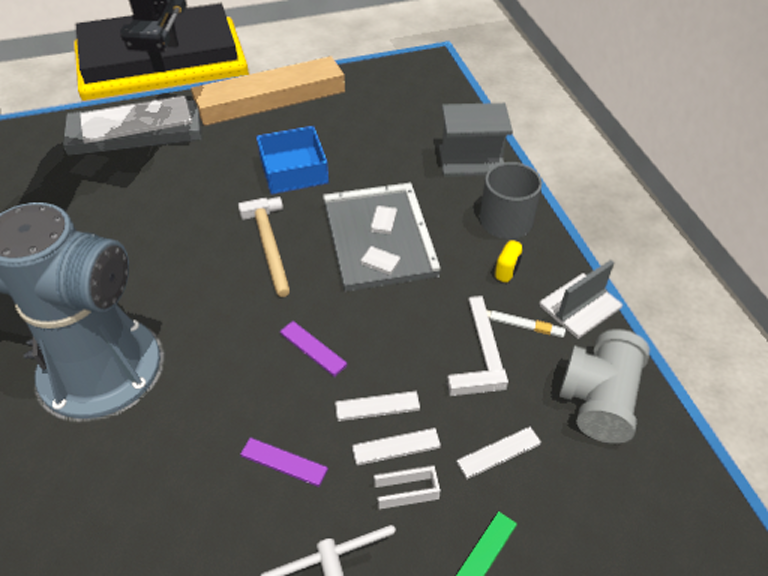

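```bash
cat > h.py <<'E'
from plant import *
import cv2, numpy as np
from scipy.spatial.transform import Rotation as Ro
from scipy.optimize import minimize
np.set_printoptions(precision=4,suppress=True)
def cam(c):
    m=camera_model(c); s=read_state(); img=capture(c)
    if c=="wrist":
        T=np.eye(4);T[:3,:3]=s["orientation"];T[:3,3]=s["position"]
        W=np.linalg.inv(T@m["T_tool_cam"]);R,t=W[:3,:3],W[:3,3]
    else: R,t=np.array(m["R"]),np.array(m["t"])
    K=np.array([[m["fx"],0,m["cx"]],[0,m["fy"],m["cy"]],[0,0,1.]])
    return img,R,t,K,np.array(m["dist"])
def top(c,z,x0,y0,sx,sy,res=.0005):
    """top view of the plane z: row=x, col=y from (x0,y0)"""
    img,R,t,K,d=c; nx,ny=int(sx/res),int(sy/res)
    g=np.stack(np.meshgrid(x0+np.arange(nx)*res,y0+np.arange(ny)*res,indexing="ij")+[np.full((nx,ny),z)],-1)
    p=cv2.projectPoints(g.reshape(-1,3),cv2.Rodrigues(R)[0],t,K,d)[0].reshape(nx,ny,2).astype(np.float32)
    return cv2.remap(img,p[...,0],p[...,1],cv2.INTER_LINEAR)
def rects(c,z,cx,cy,half=.12,thr=150,res=.0005,L=(.02,.3)):
    """bright blobs -> (x,y,yaw of the long side deg,long,short) mm"""
    v=top(c,z,cx-half,cy-half,2*half,2*half,res)
    m=((v.min(2)>thr)*255).astype(np.uint8)
    m=cv2.morphologyEx(m,cv2.MORPH_OPEN,np.ones((5,5)))
    out=[]
    for k in cv2.findContours(m,cv2.RETR_EXTERNAL,cv2.CHAIN_APPROX_NONE)[0]:
        (a,b),_,_=r=cv2.minAreaRect(k); q=cv2.boxPoints(r)
        e=max((q[1]-q[0],q[2]-q[1]),key=np.linalg.norm); w=min(r[1])*res;l=max(r[1])*res
        if L[0]<l<L[1] and w>.008:
            yaw=np.degrees(np.arctan2(e[0],e[1])); yaw=(90-yaw+90)%180-90
            out.append((round(cx-half+b*res,4),round(cy-half+a*res,4),round(yaw,1),round(l*1e3,1),round(w*1e3,1),round(cv2.contourArea(k)*res*res*1e6)))
    return out
def go(x,y,z,psi):
    """shift cm, turn deg (tool axes) from the measured pose to TCP x,y,z with tool x at yaw psi, pointing down"""
    s=read_state();R=s["orientation"];a=np.radians(psi)
    G=np.array([[np.cos(a),np.sin(a),0],[np.sin(a),-np.cos(a),0],[0,0,-1]])
    print("go",np.round(R.T@(np.array([x,y,z])-s["position"])*100,2).tolist(),np.round(Ro.from_matrix(R.T@G).as_rotvec(degrees=True),1).tolist())
def st():
    s=read_state();R=s["orientation"];print("t",round(s["clock"],2),"pos",s["position"],"psi",round(np.degrees(np.arctan2(R[1,0],R[0,0])),2),"F",s["contact_force"],"w",round(s["grip_width"],4),"gf",round(s["gripper_force"],1),"q6",round(s["joint_pos"][5],2))
E
python3 - <<'E'
from h import *
sc=cam("scene")
for c in (sc,cam("side")):
    print("flats");[print(r) for r in rects(c,.01,.54,-.27,.18) if r[3]>40]
    print("plate");[print(r) for r in rects(c,.032,.57,.15,.16) if r[3]>40]
v=top(sc,.01,.38,-.45,.32,.32,.0005)
cv2.imwrite("pics/crop1.png",v[...,::-1][:600])
go(.47,.13,.22,180)
E
```

```text
flatsTraceback (most recent call last):
  File "<stdin>", line 4, in <module>
  File "h.py", line 22, in rects
    v=top(c,z,cx-half,cy-half,2*half,2*half,res)
  File "h.py", line 17, in top
    g=np.stack(np.meshgrid(x0+np.arange(nx)*res,y0+np.arange(ny)*res,indexing="ij")+[np.full((nx,ny),z)],-1)
               ~~~~~~~~~~~~~~~~~~~~~~~~~~~~~~~~~~~~~~~~~~~~~~~~~~~~~~~~~~~~~~~~~~~~^~~~~~~~~~~~~~~~~~~~~
TypeError: can only concatenate tuple (not "list") to tuple
```

```bash
sed -i 's/np.stack(np.meshgrid(\(.*\),indexing="ij")+\[\(.*\)\],-1)/np.stack([*np.meshgrid(\1,indexing="ij"),\2],-1)/' h.py
python3 - <<'E'
from h import *
sc=cam("scene")
for c in (sc,cam("side")):
    print("flats");[print(r) for r in rects(c,.01,.54,-.27,.18) if r[3]>40]
    print("plate");[print(r) for r in rects(c,.032,.57,.15,.16) if r[3]>40]
v=top(sc,.01,.38,-.45,.35,.32,.0006)
cv2.imwrite("pics/crop1.png",v[...,::-1][:600])
go(.47,.13,.22,180)
E
```

```text
flats
(0.6405, -0.1708, np.float32(19.8), 195.9, 114.2, 8067)
(0.6083, -0.3683, np.float32(81.4), 146.9, 36.3, 5078)
(0.4518, -0.3085, np.float32(-85.3), 148.8, 37.3, 5253)
(0.4346, -0.3928, np.float32(-84.7), 120.6, 51.8, 3090)
(0.4449, -0.2259, np.float32(-81.2), 148.6, 37.0, 5189)
plate
(0.584, 0.1817, np.float32(27.9), 71.2, 55.6, 3677)
(0.5425, 0.0747, np.float32(-46.0), 76.1, 48.8, 3536)
(0.5676, 0.1561, np.float32(5.4), 253.7, 196.7, 9204)
flats
(0.6486, -0.1731, np.float32(18.6), 191.0, 104.4, 7950)
(0.6094, -0.372, np.float32(81.4), 142.0, 36.2, 4760)
(0.4478, -0.384, np.float32(-82.4), 98.3, 56.0, 3584)
(0.4528, -0.3121, np.float32(-85.4), 141.6, 37.4, 4924)
(0.4456, -0.2299, np.float32(-81.3), 141.8, 38.7, 5053)
(0.3839, -0.4427, np.float32(87.0), 48.4, 13.4, 592)
plate
(0.5827, 0.1765, np.float32(28.1), 81.2, 47.2, 3371)
(0.5425, 0.0706, np.float32(-45.8), 71.0, 55.1, 3405)
(0.5654, 0.1489, np.float32(5.5), 257.1, 191.7, 8633)
go [-38.75, -32.88, 0.25] [-0.0, -0.0, -21.9]
```

View pics/crop1.png

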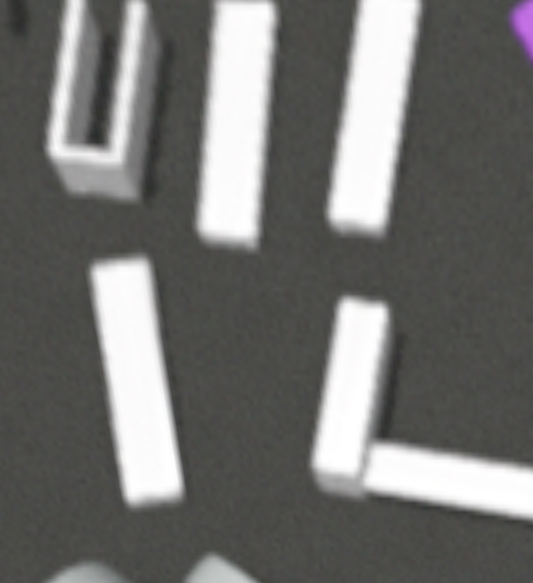

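```bash
sed -i 's/(90-yaw+90)/(yaw+90)/' h.py
python3 -m handwheel '[[8.7,[-43.4,-31,-2],[0,0,-16.5]],[8.7,[-43.4,-31,-2],[0,0,-16.5]],[8.7,[-43.4,-31,-2],[0,0,-16.5]],[8.7,[-43.4,-31,-2],[0,0,-16.5]],[8.7,[-43.4,-31,-2],[0,0,-16.5]],[8.7,[-43.4,-31,-2],[0,0,-16.5]],[8.7,[-43.4,-31,-2],[0,0,-16.5]],[8.7,[-43.4,-31,-2],[0,0,-16.5]]]'
python3 -c "
from h import *;go(.52,.14,.24,174.6)"
```

```text
clock: 1.92
position: [0.4118, 0.2998, 0.2353]
orientation: [[-0.996, 0.094, 0.001], [0.094, 0.996, 0.0], [-0.001, 0.0, -1.0]]
contact_force: [0.3, 0.1, 0.0]
grip_width: 0.0871
gripper_force: 0.0
go [-12.28, -14.89, -0.47] [0.0, 0.0, -0.0]
```

```bash
python3 -m handwheel '[[8.7,[-12.3,-14.9,-0.5],[0,0,0]],[8.7,[-12.3,-14.9,-0.5],[0,0,0]],[8.7,[-12.3,-14.9,-0.5],[0,0,0]],[8.7,[-12.3,-14.9,-0.5],[0,0,0]],[8.7,[-12.3,-14.9,-0.5],[0,0,0]],[8.7,[-12.3,-14.9,-0.5],[0,0,0]],[8.7,[-12.3,-14.9,-0.5],[0,0,0]]]'|head -2
cat >> h.py <<'E'
def fitL(c,g=(.566,.15,-5.4)):
    x0,y0=g[0]-.17,g[1]-.17; v=top(c,.028,x0,y0,.34,.34,.001); b=(v.min(2)>150).astype(np.float32)
    b=cv2.GaussianBlur(b,(0,0),1)
    u=np.arange(-.094,.0951,.002);w=np.arange(-.124,.1251,.002)
    ins=np.array([(a,k) for a in np.arange(.0815,.095,.003) for k in w]+[(a,k) for k in np.arange(.1115,.125,.003) for a in u])
    outs=np.array([(a,k) for a in(.0755,.0785) for k in w if k<.107]+[(a,k) for k in(.1055,.1085) for a in u if a<.077])
    def val(p,q):
        a=np.radians(p[2]);X=p[0]+np.cos(a)*q[:,0]-np.sin(a)*q[:,1];Y=p[1]+np.sin(a)*q[:,0]+np.cos(a)*q[:,1]
        return cv2.remap(b,((Y-y0)/.001).astype(np.float32)[None],((X-x0)/.001).astype(np.float32)[None],cv2.INTER_LINEAR).mean()
    r=minimize(lambda p:val(p,outs)-2*val(p,ins),g,method="Nelder-Mead",options=dict(initial_simplex=[g,(g[0]+.006,g[1],g[2]),(g[0],g[1]+.006,g[2]),(g[0],g[1],g[2]+2)]))
    return r.x,r.fun
E
python3 - <<'E'
from h import *
st();c=cam("wrist");cv2.imwrite("pics/w1.png",c[0][...,::-1])
print(rects(c,.032,.565,.15,.16));print(fitL(c)); print(fitL(cam("scene")),fitL(cam("side")))
E
```

```text
clock: 2.5
position: [0.5201, 0.1402, 0.2399]
t 2.5 pos [0.5201 0.1402 0.2399] psi 174.37 F [-1.0589  0.0434  0.0241] w 0.087 gf 0.0 q6 -1.42
[(0.557, 0.157, np.float32(84.6), 246.9, 176.5, 31616)]
(array([ 0.5753,  0.1529, -3.7984]), np.float64(-0.4466390609741211))
(array([ 0.5599,  0.1546, -5.7291]), np.float64(-1.8308862447738647)) (array([ 0.5638,  0.1463, -5.5992]), np.float64(-1.7233171463012695))
```

View pics/w1.png

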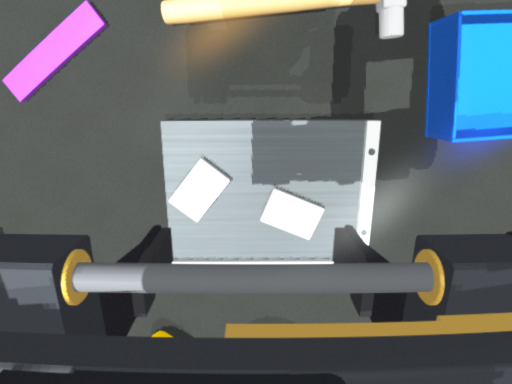

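```bash
sed -i 's/(v.min(2)>150).astype/(v.min(2)>TH).astype/; s/^def fitL(c,/def fitL(c,TH=225,/' h.py
python3 - <<'E'
from h import *
st();c=cam("wrist")
for t in(200,225,240):print(t,rects(c,.032,.545,.15,.16,t))
print(c[0][60:80,370:372].mean(), c[0][150,370],c[0][190,200],c[0][130,210])
for t in (150,200):print(fitL(cam("scene"),t),fitL(cam("side"),t))
E
```

```text
t 2.65 pos [0.5183 0.1424 0.2398] psi 174.63 F [ 0.5696  0.1528 -0.1813] w 0.0867 gf 0.0 q6 -1.42
200 [(0.5823, 0.18, np.float32(61.8), 67.1, 44.0, 2883), (0.5423, 0.0733, np.float32(-44.5), 67.1, 43.9, 2862), (0.5522, 0.2709, np.float32(-5.7), 143.0, 18.2, 2076)]
225 [(0.5823, 0.1799, np.float32(61.8), 66.1, 43.2, 2767), (0.5421, 0.0734, np.float32(-44.1), 66.1, 43.0, 2756), (0.552, 0.2713, np.float32(-5.6), 141.7, 16.5, 1791)]
240 [(0.5822, 0.1801, np.float32(61.8), 65.4, 42.5, 2687), (0.5704, 0.2697, np.float32(-5.7), 103.6, 15.8, 1260), (0.542, 0.0735, np.float32(-44.2), 65.6, 42.2, 2678), (0.4968, 0.2769, np.float32(-5.4), 29.0, 11.5, 302)]
82.575 [242 245 244] [255 255 255] [183 193 199]
(array([ 0.5598,  0.1546, -5.7005]), np.float64(-1.829637885093689)) (array([ 0.5638,  0.1463, -5.5952]), np.float64(-1.7299829721450806))
(array([ 0.563 ,  0.1561, -5.4657]), np.float64(-1.57563054561615)) (array([ 0.5661,  0.1522, -5.4728]), np.float64(-1.4744768142700195))
```

Run:
```python
from h import *
print([ (np.round(d["at"],3).tolist(),round(d["p"],2)) for d in spot_in("side","bin")])
go(.582,.180,.10,151.8)
c=cam("wrist")
v=top(c,.06,.34,.33,.2,.2,.001);m=((v[...,2].astype(int)-v[...,0]>60)*255).astype(np.uint8)
k=max(cv2.findContours(m,0,2)[0],key=cv2.contourArea);r=cv2.minAreaRect(k);print("bin rect",.34+r[0][1]*.001,.33+r[0][0]*.001,r)
for n in("scene","side"):
  v=top(cam(n),.06,.34,.33,.22,.22,.001);m=((v[...,2].astype(int)-v[...,0]>60)*255).astype(np.uint8)
  k=max(cv2.findContours(m,0,2)[0],key=cv2.contourArea);r=cv2.minAreaRect(k);print("bin rect",.34+r[0][1]*.001,.33+r[0][0]*.001,r)
```

```text
[([0.447, 0.438, 0.022], 0.61)]
go [-5.94, 4.34, 14.0] [-0.0, -0.0, 22.9]
bin rect 0.4479159088134766 0.3721842269897461 ((42.184226989746094, 107.91590881347656), (141.34661865234375, 92.53209686279297), 85.35203552246094)
bin rect 0.46338689422607426 0.41015349578857424 ((80.15349578857422, 123.38689422607422), (160.8162384033203, 176.1207733154297), 0.485545814037323)
bin rect 0.4444195861816407 0.4077555847167969 ((77.75558471679688, 104.41958618164062), (157.8078155517578, 136.7261199951172), 0.9710219502449036)
```

```bash
python3 -m handwheel '[[7.5,[-5.9,4.3,0],[0,0,22.9]],[7.5,[-5.9,4.3,4],[0,0,22.9]],[7.5,[-5.9,4.3,8],[0,0,22.9]],[7.5,[-5.9,4.3,12],[0,0,22.9]],[7.5,[-5.9,4.3,14],[0,0,22.9]],[7.5,[-5.9,4.3,14],[0,0,22.9]],[7.5,[-5.9,4.3,14],[0,0,22.9]]]'
python3 - <<'E'
from h import *
st();go(.582,.180,.023,151.8)
img,R,t,K,d=cam("scene")
p=np.array([(586,220),(656,217),(675,262),(594,265)])/1.5
u=cv2.undistortPoints(p[:,None],K,d)[:,0]
r=np.c_[u,np.ones(4)]@R;C=-R.T@t
w=C+r*((.06-C[2])/r[:,2])[:,None];print(w,w.mean(0))
E
```

```text
clock: 3.68
position: [0.5812, 0.1787, 0.0987]
orientation: [[-0.88, 0.474, -0.003], [0.474, 0.88, -0.0], [0.003, -0.002, -1.0]]
contact_force: [-0.0, 1.0, 0.5]
grip_width: 0.0751
gripper_force: 0.0
t 3.68 pos [0.5812 0.1787 0.0987] psi 151.68 F [-0.011   0.963   0.4638] w 0.0751 gf 0.0 q6 -0.96
go [-0.03, 0.16, 7.57] [-0.1, -0.2, -0.1]
[[0.3872 0.3443 0.06  ]
 [0.3773 0.4874 0.06  ]
 [0.489  0.4902 0.06  ]
 [0.4968 0.3344 0.06  ]] [0.4376 0.4141 0.06  ]
```

```bash
python3 -m handwheel '[[7.5,[0,0.1,3],[0,0,0]],[7.5,[0,0.1,6],[0,0,0]],[7.5,[0,0.1,7.5],[0,0,0]],[7.5,[0,0.1,7.5],[0,0,0]],[5,[0,0.1,7.5],[0,0,0]],[5,[0,0.1,7.5],[0,0,0]],[5,[0,0.1,7.5],[0,0,0]],[5,[0,0.1,7.5],[0,0,0]]]'
python3 -m handwheel '[[5,[0,0,0],[0,0,0]],[5,[0,0,-4],[0,0,0]],[5,[0,0,-8],[0,0,0]],[5,[0,0,-12],[0,0,0]],[5,[0,0,-12],[0,0,0]]]'
python3 - <<'E'
from h import *
st();go(.445,.40,.16,175)
E
```

```text
clock: 4.4
position: [0.5848, 0.1799, 0.0276]
orientation: [[-0.88, 0.475, 0.006], [0.475, 0.88, 0.001], [-0.005, 0.003, -1.0]]
contact_force: [-0.4, 0.1, 7.3]
grip_width: 0.0643
gripper_force: 30.0
clock: 4.82
position: [0.5881, 0.1805, 0.1535]
orientation: [[-0.88, 0.474, 0.016], [0.474, 0.88, 0.002], [-0.013, 0.01, -1.0]]
contact_force: [2.1, -0.9, -1.3]
grip_width: 0.0644
gripper_force: 30.0
t 4.82 pos [0.5881 0.1805 0.1535] psi 151.68 F [ 2.102  -0.8505 -1.2918] w 0.0644 gf 30.0 q6 -0.96
go [22.99, 12.54, -0.84] [0.4, 0.9, -23.3]
```

```bash
python3 -m handwheel '[[5,[23,12.5,-0.8],[0,0,-23]],[5,[23,12.5,-0.8],[0,0,-23]],[5,[23,12.5,-0.8],[0,0,-23]],[5,[23,12.5,-0.8],[0,0,-23]],[5,[23,12.5,-0.8],[0,0,-23]],[5,[23,12.5,-0.8],[0,0,-23]],[5,[23,12.5,-0.8],[0,0,-23]],[5,[23,12.5,-0.8],[0,0,-23]]]' |sed -n '1,2p;5,6p'
python3 - <<'E'
from h import *
st();c=cam("wrist");cv2.imwrite("pics/w2.png",c[0][...,::-1])
E
```

```text
clock: 5.48
position: [0.4364, 0.4016, 0.153]
grip_width: 0.0642
gripper_force: 30.0
t 5.48 pos [0.4364 0.4016 0.153 ] psi 174.97 F [ 0.2567  0.1328 -2.0985] w 0.0642 gf 30.0 q6 -0.93
```

View pics/w2.png

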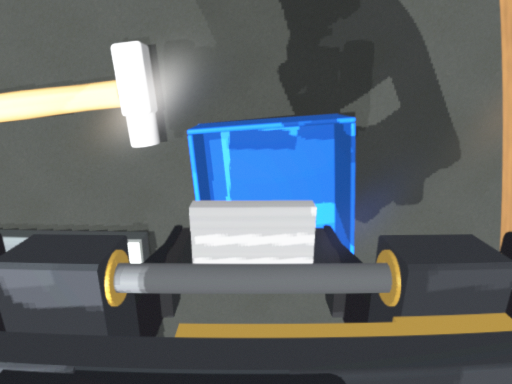

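```bash
cat >> h.py <<'E'
def ray(c,p,z):
    img,R,t,K,d=c;u=cv2.undistortPoints(np.array(p,float).reshape(-1,1,2),K,d)[:,0]
    r=np.c_[u,np.ones(len(u))]@R;C=-R.T@t;return C+r*((z-C[2])/r[:,2])[:,None]
E
python3 - <<'E'
from h import *
st();c=cam("wrist");w=ray(c,[(189,129),(354,115)],.06);print(w,np.linalg.norm(w[1]-w[0]))
e=(w[1]-w[0])/np.linalg.norm(w[1]-w[0]);q=w.mean(0)+.065*np.array([e[1],-e[0],0]);print(q,np.degrees(np.arctan2(-e[0],e[1])))
go(q[0],q[1],.075,180+np.degrees(np.arctan2(-e[0],e[1])))
E
```

```text
t 5.53 pos [0.4379 0.3999 0.1529] psi 174.89 F [-0.4597 -0.6449 -2.8589] w 0.0642 gf 30.0 q6 -0.93
[[0.38   0.3555 0.06  ]
 [0.3806 0.4816 0.06  ]] 0.12605551005802976
[0.4453 0.4183 0.06  ] -0.23863554285060345
go [-0.45, 2.0, 7.78] [-0.0, 0.0, -5.0]
```

```bash
python3 -m handwheel '[[5,[-0.6,2,4],[0,0,-5]],[5,[-0.6,2,8.3],[0,0,-5]],[5,[-0.6,2,8.3],[0,0,-5]],[5,[-0.6,2,8.3],[0,0,-5]],[7.8,[-0.6,2,8.3],[0,0,-5]],[7.8,[-0.6,2,8.3],[0,0,-5]],[7.8,[-0.6,2,6],[0,0,-5]],[7.8,[-0.6,2,-2],[0,0,-5]]]' |sed -n '1,2p;4,6p'
python3 - <<'E'
from h import *
st();go(.542,.0733,.1,136)
E
```

```text
clock: 6.25
position: [0.446, 0.4165, 0.1342]
contact_force: [0.3, 0.1, 1.0]
grip_width: 0.0765
gripper_force: 0.0
t 6.25 pos [0.446  0.4165 0.1342] psi 179.61 F [0.3216 0.1031 0.9842] w 0.0765 gf 0.0 q6 -1.0
go [-9.85, -34.24, 3.47] [-0.2, -0.2, 43.6]
```

```bash
python3 -m handwheel '[[6.5,[-9.9,-34.2,0],[0,0,43.6]],[6.5,[-9.9,-34.2,0],[0,0,43.6]],[6.5,[-9.9,-34.2,0],[0,0,43.6]],[6.5,[-9.9,-34.2,0],[0,0,43.6]],[6.5,[-9.9,-34.2,0],[0,0,43.6]],[6.5,[-9.9,-34.2,0],[0,0,43.6]],[6.5,[-9.9,-34.2,0],[0,0,43.6]],[6.5,[-9.9,-34.2,0],[0,0,43.6]]]' >/dev/null
python3 - <<'E'
from h import *
capture("side");st();go(.542,.0733,.025,136)
E
```

```text
t 6.97 pos [0.5441 0.0876 0.1385] psi 135.79 F [ 2.5638 -4.5238  0.9138] w 0.0652 gf 0.0 q6 -0.84
go [-0.71, -1.22, 11.35] [0.2, 0.7, -0.2]
```

```bash
python3 -m handwheel '[[6.5,[-0.8,-1.2,3],[0,0,0]],[6.5,[-0.8,-1.2,7],[0,0,0]],[6.5,[-0.8,-1.2,10],[0,0,0]],[6.5,[-0.8,-1.2,11.3],[0,0,0]],[6.5,[-0.8,-1.2,11.3],[0,0,0]],[3,[-0.8,-1.2,11.3],[0,0,0]],[3,[-0.8,-1.2,11.3],[0,0,0]],[3,[-0.8,-1.2,11.3],[0,0,0]]]' | sed -n '1,2p;4,6p'
python3 -m handwheel '[[3,[0,0,0],[0,0,0]],[3,[0,0,-4],[0,0,0]],[3,[0,0,-8],[0,0,0]],[3,[0,0,-12],[0,0,0]],[3,[0,0,-12],[0,0,0]]]'| sed -n '1,2p;4,6p'
python3 - <<'E'
from h import *
st();go(.446,.42,.14,160)
E
```

```text
clock: 7.63
position: [0.5371, 0.0833, 0.0236]
contact_force: [-0.6, 0.5, 0.7]
grip_width: 0.0525
gripper_force: 0.0
clock: 8.05
position: [0.5407, 0.0834, 0.1492]
contact_force: [0.9, 0.6, -0.5]
grip_width: 0.031
gripper_force: 0.0
t 8.05 pos [0.5407 0.0834 0.1492] psi 136.1 F [ 0.8633  0.6198 -0.4894] w 0.031 gf 0.0 q6 -0.86
go [30.18, 17.68, 0.74] [0.4, 0.8, -23.9]
```

Run:
```python
from h import *
for n in("scene","side"):print(n,[r for r in rects(cam(n),.032,.55,.12,.14,170) if r[3]<90])
print(rects(cam("wrist"),.032,.55,.12,.14,225))
st();go(.542,.0733,.1492,136)
```

```text
scene [(0.5414, 0.0732, np.float32(-41.2), 73.1, 46.2, 2906)]
side [(0.5426, 0.071, np.float32(-40.9), 67.2, 47.6, 2679)]
[(0.6328, 0.1945, np.float32(-90.0), 130.0, 66.5, 1941), (0.5436, 0.069, np.float32(-40.8), 54.4, 41.7, 2012)]
t 8.2 pos [0.5354 0.0834 0.1424] psi 136.08 F [ 0.3163 -0.0377 -0.2355] w 0.0304 gf 0.0 q6 -0.86
go [-1.17, -0.27, -0.68] [0.1, 0.1, 0.1]
```

```bash
python3 -m handwheel '[[6.5,[-1.2,-0.3,0],[0,0,-3]],[6.5,[-1.2,-0.3,4],[0,0,-3]],[6.5,[-1.2,-0.3,8],[0,0,-3]],[6.5,[-1.2,-0.3,11],[0,0,-3]],[6.5,[-1.2,-0.3,12],[0,0,-3]],[6.5,[-1.2,-0.3,12],[0,0,-3]],[3,[-1.2,-0.3,12],[0,0,-3]],[3,[-1.2,-0.3,12],[0,0,-3]]]' >/dev/null
python3 -m handwheel '[[3,[0,0,0],[0,0,0]],[3,[0,0,0],[0,0,0]],[3,[0,0,0],[0,0,0]],[3,[0,0,0],[0,0,0]],[3,[0,0,-4],[0,0,0]],[3,[0,0,-8],[0,0,0]],[3,[0,0,-12],[0,0,0]],[3,[0,0,-12],[0,0,0]]]'| sed -n '1,2p;4,6p'
python3 -m handwheel '[[3,[0,0,0],[0,0,0]],[3,[0,0,0],[0,0,0]]]'>/dev/null
python3 - <<'E'
from h import *
st();go(.446,.42,.14,179)
E
```

```text
clock: 9.53
position: [0.5469, 0.0727, 0.1481]
contact_force: [0.8, -0.8, -2.0]
grip_width: 0.0419
gripper_force: 30.0
t 9.7 pos [0.5409 0.0729 0.1409] psi 139.07 F [ 0.356  -0.0464 -2.6477] w 0.0415 gf 30.0 q6 -0.93
go [29.91, 20.0, 0.11] [-0.0, -0.1, -39.9]
```

```bash
python3 -m handwheel '[[3,[29.9,20,0],[0,0,-40]],[3,[29.9,20,0],[0,0,-40]],[3,[29.9,20,0],[0,0,-40]],[3,[29.9,20,0],[0,0,-40]],[3,[29.9,20,0],[0,0,-40]],[3,[29.9,20,0],[0,0,-40]],[3,[29.9,20,0],[0,0,-40]],[3,[29.9,20,0],[0,0,-40]]]' >/dev/null
python3 -m handwheel '[[3,[0,0,0],[0,0,0]],[3,[0,0,0],[0,0,0]]]'>/dev/null
python3 - <<'E'
from h import *
st();go(.446,.42,.075,179)
E
```

```text
t 10.53 pos [0.4513 0.3956 0.1387] psi 179.35 F [-0.4004 -1.2522 -2.8822] w 0.0413 gf 30.0 q6 -1.03
go [0.53, 2.45, 6.37] [-0.2, -0.3, 0.4]
```

```bash
python3 -m handwheel '[[3,[0.5,2.4,3],[0,0,0]],[3,[0.5,2.4,6.6],[0,0,0]],[3,[0.5,2.4,6.6],[0,0,0]],[3,[0.5,2.4,6.6],[0,0,0]],[6,[0.5,2.4,6.6],[0,0,0]],[6,[0.5,2.4,6.6],[0,0,0]],[6,[0.5,2.4,5],[0,0,0]],[6,[0.5,2.4,-2],[0,0,0]]]' | sed -n '1,2p;4,6p'
python3 -m handwheel '[[6,[-4,-20,-9],[0,0,8]],[6,[-8,-67,-9],[0,0,8]],[6,[-8,-67,-9],[0,0,8]],[6,[-8,-67,-9],[0,0,8]],[6,[-8,-67,-9],[0,0,8]],[6,[-8,-67,-9],[0,0,8]],[6,[-8,-67,-9],[0,0,8]],[6,[-8,-67,-9],[0,0,8]]]' | sed -n '1,2p;4,6p'
python3 - <<'E'
from h import *
for n in("scene","side"):
    c=cam(n);print(n,[r for r in rects(c,.032,.55,.12,.14,170) if r[3]<90])
    cv2.imwrite(f"pics/{n}1.png",cv2.resize(c[0][...,::-1],None,fx=1.5,fy=1.5))
st();go(.53,-.27,.22,172)
E
```

```text
clock: 11.2
position: [0.4477, 0.4159, 0.1313]
contact_force: [0.6, 0.2, 0.1]
grip_width: 0.0574
gripper_force: 0.0
clock: 11.87
position: [0.4859, 0.09, 0.1864]
contact_force: [0.6, 0.0, 0.4]
grip_width: 0.0598
gripper_force: 0.0
scene []
side []
t 11.97 pos [0.488  0.0864 0.1869] psi 170.59 F [0.688  0.7335 0.2581] w 0.0605 gf 0.0 q6 -1.45
go [-10.0, -34.47, -3.19] [-0.1, 0.5, -1.4]
```

View pics/side1.png

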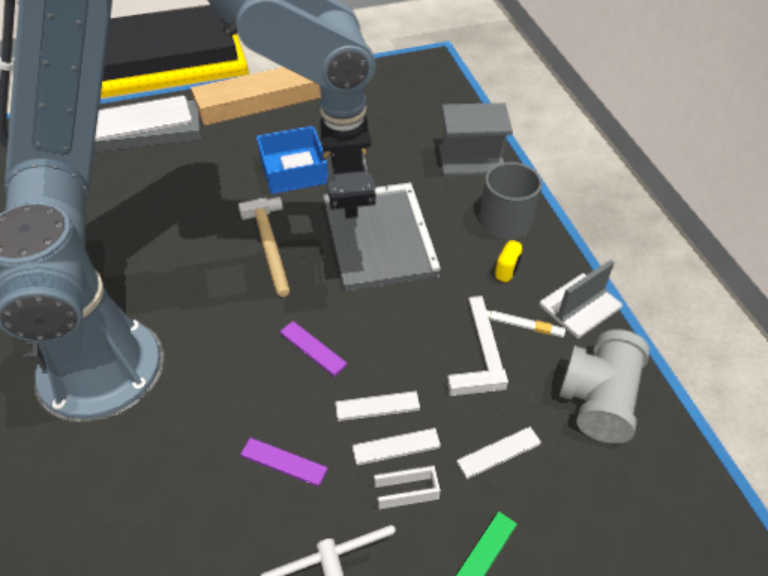

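```bash
python3 -m handwheel '[[6,[-10,-34.5,-3.2],[0,0,-1]],[6,[-10,-34.5,-3.2],[0,0,-1]],[6,[-10,-34.5,-3.2],[0,0,-1]],[6,[-10,-34.5,-3.2],[0,0,-1]],[6,[-10,-34.5,-3.2],[0,0,-1]],[6,[-10,-34.5,-3.2],[0,0,-1]],[6,[-10,-34.5,-3.2],[0,0,-1]],[6,[-10,-34.5,-3.2],[0,0,-1]]]' >/dev/null
python3 -m handwheel '[[6,[0,0,0],[0,0,0]],[6,[0,0,0],[0,0,0]],[6,[0,0,0],[0,0,0]]]'>/dev/null
python3 - <<'E'
from h import *
for i in range(3):
    st();c=cam("wrist");print([r for r in rects(c,.01,.5,-.27,.17,200) if r[3]>80])
cv2.imwrite("pics/w3.png",c[0][...,::-1])
E
```

```text
t 12.88 pos [ 0.5264 -0.2364  0.2142] psi 172.01 F [-0.2824  0.7907  0.0222] w 0.0597 gf 0.0 q6 -2.05
[(0.5806, -0.3738, np.float32(8.6), 84.7, 31.6, 2387), (0.4434, -0.3958, np.float32(-7.7), 100.2, 44.7, 1309), (0.4517, -0.3101, np.float32(-4.5), 139.4, 31.6, 4260), (0.4447, -0.2279, np.float32(-8.8), 138.5, 31.5, 3461)]
t 12.93 pos [ 0.5262 -0.2355  0.2138] psi 172.09 F [ 0.8914 -0.2942 -0.8974] w 0.0598 gf 0.0 q6 -2.05
[(0.5806, -0.3739, np.float32(8.7), 84.9, 31.6, 2402), (0.4433, -0.3959, np.float32(-7.7), 99.9, 44.6, 1290), (0.4517, -0.3102, np.float32(-4.6), 139.4, 31.7, 4250), (0.4448, -0.2279, np.float32(-9.0), 139.2, 31.6, 3474)]
t 12.98 pos [ 0.5262 -0.2351  0.2136] psi 172.14 F [-0.5759 -0.6945 -0.1447] w 0.06 gf 0.0 q6 -2.05
[(0.5811, -0.374, np.float32(8.6), 85.7, 31.6, 2408), (0.4433, -0.3961, np.float32(-7.7), 100.0, 44.6, 1283), (0.4518, -0.3103, np.float32(-4.6), 139.3, 31.7, 4247), (0.4448, -0.2279, np.float32(-8.8), 139.2, 31.3, 3464)]
```

View pics/w3.png

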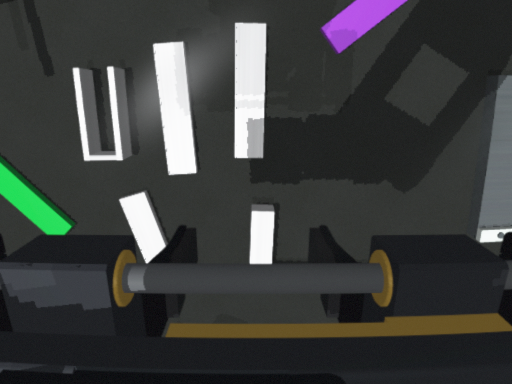

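```bash
python3 -c "
from h import *
st();go(.4447,-.228,.05,171.2)"
```

```text
t 13.03 pos [ 0.5263 -0.235   0.2135] psi 172.17 F [ 0.3897 -0.8289 -0.2922] w 0.0601 gf 0.0 q6 -2.05
go [8.18, -0.42, 16.35] [0.0, -0.0, 1.0]
```

```bash
python3 -m handwheel '[[6,[4,-0.2,0],[0,0,1]],[6,[8.2,-0.4,2],[0,0,1]],[6,[8.2,-0.4,6],[0,0,1]],[6,[8.2,-0.4,10],[0,0,1]],[6,[8.2,-0.4,13.5],[0,0,1]],[6,[8.2,-0.4,16],[0,0,1]],[6,[8.2,-0.4,16.3],[0,0,1]],[6,[8.2,-0.4,16.3],[0,0,1]]]' >/dev/null
python3 -m handwheel '[[6,[0,0,0],[0,0,0]],[6,[0,0,0],[0,0,0]]]'>/dev/null
python3 -c "
from h import *
st();go(.4447,-.228,.004,171.2)"
```

```text
t 13.87 pos [ 0.4461 -0.2299  0.0517] psi 171.12 F [-0.7649  0.2118  0.2881] w 0.0603 gf 0.0 q6 -2.11
go [0.18, 0.18, 4.77] [-0.1, 0.2, -0.1]
```

```bash
python3 -m handwheel '[[6,[0.1,0.1,3],[0,0,0]],[6,[0.1,0.1,4.7],[0,0,0]],[6,[0.1,0.1,4.7],[0,0,0]],[2,[0.1,0.1,4.7],[0,0,0]],[2,[0.1,0.1,4.7],[0,0,0]],[2,[0.1,0.1,4.7],[0,0,0]],[2,[0.1,0.1,4.7],[0,0,0]],[2,[0.1,0.1,4.7],[0,0,0]]]' | sed -n '1,2p;4,6p'
python3 -m handwheel '[[2,[0,0,0],[0,0,0]],[2,[0,0,0],[0,0,0]],[2,[0,0,0],[0,0,0]],[2,[0,0,-2],[0,0,0]],[2,[0,0,-6],[0,0,0]],[2,[0,0,-10],[0,0,0]],[2,[0,0,-14],[0,0,0]],[2,[0,0,-14],[0,0,0]]]' | sed -n '1,2p;4,6p'
python3 -m handwheel '[[2,[0,0,0],[0,0,0]],[2,[0,0,0],[0,0,0]],[2,[0,0,0],[0,0,0]]]'>/dev/null
cat >> h.py <<'E'
P=(.5645,.152,-5.5)
def pl(u,v):
    a=np.radians(P[2]);return P[0]+np.cos(a)*u-np.sin(a)*v,P[1]+np.sin(a)*u+np.cos(a)*v
E
python3 -c "
from h import *
st();go(*pl(.002,.072),.145,174.5)"
```

```text
clock: 14.53
position: [0.4444, -0.2287, 0.0039]
contact_force: [1.1, 4.0, 1.8]
grip_width: 0.0345
gripper_force: 1.1
clock: 15.2
position: [0.4474, -0.2311, 0.1492]
contact_force: [1.8, -1.0, -3.3]
grip_width: 0.0316
gripper_force: 30.0
t 15.45 pos [ 0.4424 -0.2271  0.1411] psi 171.06 F [ 0.3491  0.7845 -3.8105] w 0.0317 gf 30.0 q6 -2.11
go [-5.94, 46.55, -0.29] [0.2, -0.2, -3.4]
```

```bash
python3 -m handwheel '[[2,[-3,20,0],[0,0,-3.4]],[2,[-5.9,46.5,0],[0,0,-3.4]],[2,[-5.9,46.5,0],[0,0,-3.4]],[2,[-5.9,46.5,0],[0,0,-3.4]],[2,[-5.9,46.5,0],[0,0,-3.4]],[2,[-5.9,46.5,0],[0,0,-3.4]],[2,[-5.9,46.5,0],[0,0,-3.4]],[2,[-5.9,46.5,0],[0,0,-3.4]]]' >/dev/null
python3 -m handwheel '[[2,[0,0,0],[0,0,0]],[2,[0,0,0],[0,0,0]],[2,[0,0,0],[0,0,0]]]'>/dev/null
python3 -c "
from h import *
st();go(*pl(.002,.072),.08,174.5)"
```

```text
t 16.37 pos [0.5354 0.0918 0.1409] psi 174.54 F [ 0.1852 -1.2939 -3.4159] w 0.0314 gf 30.0 q6 -1.51
go [-2.56, 13.48, 6.06] [-0.1, -0.3, 0.0]
```

```bash
python3 -m handwheel '[[2,[-1,4,0],[0,0,0]],[2,[-2,8,0],[0,0,0]],[2,[-2.6,12,2],[0,0,0]],[2,[-2.6,13.5,4.5],[0,0,0]],[2,[-2.6,13.5,6],[0,0,0]],[2,[-2.6,13.5,6],[0,0,0]],[2,[-2.6,13.5,6],[0,0,0]],[2,[-2.6,13.5,6],[0,0,0]]]' >/dev/null
python3 -m handwheel '[[2,[0,0,0],[0,0,0]],[2,[0,0,0],[0,0,0]]]'>/dev/null
python3 -c "
from h import *
st();go(*pl(.002,.072),.025,174.5)"
```

```text
t 17.2 pos [0.577  0.2225 0.0843] psi 174.36 F [-0.9001  1.0764 -3.5792] w 0.0316 gf 30.0 q6 -1.28
go [0.38, 0.05, 5.93] [0.0, 0.1, -0.1]
```

```bash
python3 -m handwheel '[[2,[0.3,0,3],[0,0,0]],[2,[0.3,0,5],[0,0,0]],[2,[0.3,0,5.8],[0,0,0]],[2,[0.3,0,6.0],[0,0,0]],[2,[0.3,0,6.0],[0,0,0]]]' | sed -n '1,2p;4,6p'
python3 -m handwheel '[[2,[0,0,0],[0,0,0]],[2,[0,0,0],[0,0,0]],[3.9,[0,0,0],[0,0,0]],[3.9,[0,0,0],[0,0,0]],[3.9,[0,0,0],[0,0,0]],[3.9,[0,0,-1],[0,0,0]],[3.9,[0,0,-5],[0,0,0]],[3.9,[0,0,-9],[0,0,0]]]'| sed -n '1,2p;4,6p'
python3 -m handwheel '[[6,[0,-20,-8],[0,0,0]],[6,[5,-50,-8],[0,0,0]],[6,[5,-50,-8],[0,0,0]],[6,[5,-50,-8],[0,0,0]],[6,[5,-50,-8],[0,0,0]],[6,[5,-50,-8],[0,0,0]],[6,[5,-50,-8],[0,0,0]],[6,[5,-50,-8],[0,0,0]]]' >/dev/null
python3 - <<'E'
from h import *
for n in("scene","side"): print(n,[r for r in rects(cam(n),.03,.56,.15,.15,150) if r[3]>60])
st();go(.53,-.235,.214,172)
E
```

```text
clock: 17.62
position: [0.573, 0.2235, 0.0237]
contact_force: [1.3, 0.0, -3.1]
grip_width: 0.0313
gripper_force: 30.0
clock: 18.28
position: [0.5713, 0.2235, 0.1126]
contact_force: [1.6, 0.1, -0.0]
grip_width: 0.0386
gripper_force: 0.0
scene [(0.5661, 0.1567, np.float32(84.4), 253.6, 197.0, 14792)]
side [(0.6455, 0.0711, np.float32(84.4), 116.1, 18.7, 1856), (0.5308, 0.2696, np.float32(-5.6), 99.8, 27.9, 2446)]
t 19.05 pos [ 0.5113 -0.1038  0.1707] psi 174.06 F [0.4418 0.4772 0.6195] w 0.0599 gf 0.0 q6 -1.88
go [-3.24, -12.87, -4.27] [-0.2, 0.3, 2.1]
```

```bash
python3 -m handwheel '[[6,[-3.2,-4,-4.2],[0,0,2]],[6,[-3.2,-8,-4.2],[0,0,2]],[6,[-3.2,-12.9,-4.2],[0,0,2]],[6,[-3.2,-12.9,-4.2],[0,0,2]],[6,[-3.2,-12.9,-4.2],[0,0,2]],[6,[-3.2,-12.9,-4.2],[0,0,2]],[6,[-3.2,-12.9,-4.2],[0,0,2]],[6,[-3.2,-12.9,-4.2],[0,0,2]]]' >/dev/null
python3 - <<'E'
from h import *
for n in("scene","side"): 
    c=cam(n);print(n,[r for r in rects(c,.03,.56,.15,.15,200) if r[3]>60])
    cv2.imwrite(f"pics/{n}2.png",cv2.resize(top(c,.03,.43,.0,.3,.32,.0005)[...,::-1],None,fx=.9,fy=.9))
st();c=cam("wrist");print([r for r in rects(c,.01,.5,-.27,.17,200) if r[3]>80]); st();go(.4517,-.3102,.05,175.5)
E
```

```text
scene [(0.5737, 0.2257, np.float32(-5.8), 142.7, 34.6, 4620), (0.566, 0.1566, np.float32(84.6), 250.7, 191.9, 6907)]
side [(0.5698, 0.2223, np.float32(-5.8), 128.4, 36.4, 3976), (0.541, 0.2709, np.float32(-5.1), 116.1, 18.8, 1753)]
t 19.82 pos [ 0.5299 -0.2272  0.2105] psi 172.58 F [ 0.0182 -0.6336 -0.4811] w 0.0599 gf 0.0 q6 -2.04
[(0.5833, -0.3737, np.float32(8.7), 90.4, 31.8, 2526), (0.4432, -0.3965, np.float32(-7.7), 100.5, 44.9, 1351), (0.4518, -0.3102, np.float32(-4.5), 139.5, 32.0, 4303)]
t 19.87 pos [ 0.53   -0.2274  0.2106] psi 172.57 F [ 0.0979 -0.4508 -1.1576] w 0.0599 gf 0.0 q6 -2.04
go [6.68, -9.23, 16.06] [0.0, -0.0, -2.9]
```

View pics/scene2.png

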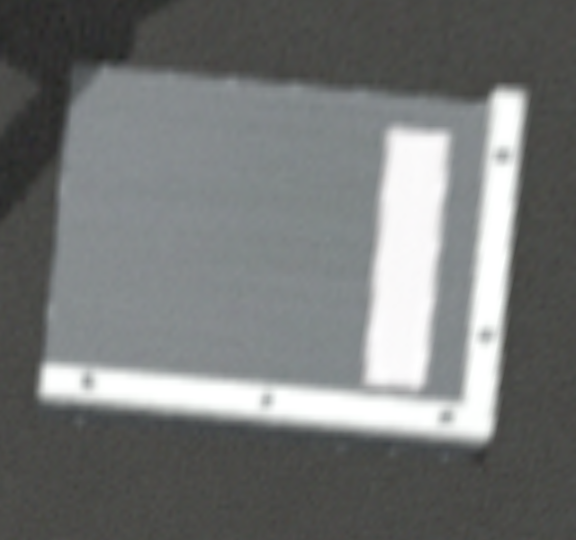

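```bash
python3 -m handwheel '[[6,[3,-4,0],[0,0,-3]],[6,[6.7,-8,2],[0,0,-3]],[6,[6.7,-9.2,6],[0,0,-3]],[6,[6.7,-9.2,10],[0,0,-3]],[6,[6.7,-9.2,13.5],[0,0,-3]],[6,[6.7,-9.2,16],[0,0,-3]],[6,[6.7,-9.2,16],[0,0,-3]],[6,[6.7,-9.2,16],[0,0,-3]]]' >/dev/null
python3 -m handwheel '[[6,[0,0,0],[0,0,0]],[6,[0,0,0],[0,0,0]],[6,[0,0,0],[0,0,0]]]'>/dev/null
python3 -c "
from h import *
st();go(.4517,-.3102,.004,175.5)"
```

```text
t 20.78 pos [ 0.453  -0.3123  0.053 ] psi 175.52 F [ 0.1121 -0.8937  0.2493] w 0.0596 gf 0.0 q6 -2.3
go [0.16, 0.22, 4.9] [-0.2, 0.2, 0.0]
```

```bash
python3 -m handwheel '[[6,[0.1,0.1,3],[0,0,0]],[6,[0.1,0.1,4.7],[0,0,0]],[6,[0.1,0.1,4.7],[0,0,0]],[2,[0.1,0.1,4.7],[0,0,0]],[2,[0.1,0.1,4.7],[0,0,0]],[2,[0.1,0.1,4.7],[0,0,0]],[2,[0.1,0.1,4.7],[0,0,0]],[2,[0.1,0.1,4.7],[0,0,0]]]' | sed -n '1,2p;4,6p'
python3 -m handwheel '[[2,[0,0,0],[0,0,0]],[2,[0,0,0],[0,0,0]],[2,[0,0,0],[0,0,0]],[2,[0,0,-2],[0,0,0]],[2,[0,0,-6],[0,0,0]],[2,[0,0,-10],[0,0,0]],[2,[0,0,-14],[0,0,0]],[2,[0,0,-14],[0,0,0]]]' | sed -n '1,2p;4,6p'
python3 -m handwheel '[[2,[0,0,0],[0,0,0]],[2,[0,0,0],[0,0,0]],[2,[0,0,0],[0,0,0]]]'>/dev/null
python3 -c "
from h import *
st();go(*pl(.002,.018),.145,174.5)"
```

```text
clock: 21.45
position: [0.451, -0.3108, 0.0046]
contact_force: [0.4, -0.5, -0.1]
grip_width: 0.0345
gripper_force: 0.0
clock: 22.12
position: [0.4539, -0.3137, 0.1504]
contact_force: [0.8, -1.4, -3.3]
grip_width: 0.0317
gripper_force: 30.0
t 22.37 pos [ 0.449  -0.3089  0.1415] psi 175.46 F [-0.0294 -0.0592 -3.6734] w 0.0314 gf 30.0 q6 -2.3
go [-8.09, 48.65, -0.22] [0.2, -0.2, 1.0]
```

```bash
python3 -m handwheel '[[2,[-4,20,0],[0,0,1]],[2,[-8.1,48.6,0],[0,0,1]],[2,[-8.1,48.6,0],[0,0,1]],[2,[-8.1,48.6,0],[0,0,1]],[2,[-8.1,48.6,0],[0,0,1]],[2,[-8.1,48.6,0],[0,0,1]],[2,[-8.1,48.6,0],[0,0,1]],[2,[-8.1,48.6,0],[0,0,1]]]' >/dev/null
python3 -m handwheel '[[2,[0,0,0],[0,0,0]],[2,[0,0,0],[0,0,0]],[2,[0,0,0],[0,0,0]]]'>/dev/null
python3 -c "
from h import *
st();go(*pl(.002,.018),.08,174.5)"
```

```text
t 23.28 pos [0.5304 0.0132 0.1418] psi 174.55 F [ 0.2063 -0.1884 -3.543 ] w 0.0316 gf 30.0 q6 -1.66
go [-2.31, 15.94, 6.17] [-0.0, -0.2, 0.0]
```

```bash
python3 -m handwheel '[[2,[-1,4,0],[0,0,0]],[2,[-2,8,0],[0,0,0]],[2,[-2.3,12,2],[0,0,0]],[2,[-2.3,15.9,4.5],[0,0,0]],[2,[-2.3,15.9,6],[0,0,0]],[2,[-2.3,15.9,6],[0,0,0]],[2,[-2.3,15.9,6],[0,0,0]],[2,[-2.3,15.9,6],[0,0,0]]]' >/dev/null
python3 -m handwheel '[[2,[0,0,0],[0,0,0]],[2,[0,0,0],[0,0,0]],[2,[0,0,0],[0,0,0]]]'>/dev/null
python3 -c "
from h import *
st();go(*pl(.002,.018),.0245,174.5)"
```

```text
t 24.2 pos [0.5707 0.1678 0.0848] psi 174.36 F [ 1.2838 -0.0916 -4.485 ] w 0.0315 gf 30.0 q6 -1.37
go [0.28, 0.16, 6.03] [0.0, 0.1, -0.1]
```

```bash
python3 -m handwheel '[[2,[0.2,0,3],[0,0,0]],[2,[0.2,0,5],[0,0,0]],[2,[0.2,0,5.8],[0,0,0]],[2,[0.2,0,6.1],[0,0,0]],[2,[0.2,0,6.1],[0,0,0]]]' | sed -n '1,2p;4,6p'
python3 -m handwheel '[[2,[0,0,0],[0,0,0]],[2,[0,0,0],[0,0,0]],[3.9,[0,0,0],[0,0,0]],[3.9,[0,0,0],[0,0,0]],[3.9,[0,0,0],[0,0,0]],[3.9,[0,0,-1],[0,0,0]],[3.9,[0,0,-5],[0,0,0]],[3.9,[0,0,-9],[0,0,0]]]'| sed -n '1,2p;4,6p'
python3 -m handwheel '[[6,[-5,-20,-10],[0,0,-10]],[6,[-13,-51,-10],[0,0,-10]],[6,[-13,-51,-10],[0,0,-10]],[6,[-13,-51,-10],[0,0,-10]],[6,[-13,-51,-10],[0,0,-10]],[6,[-13,-51,-10],[0,0,-10]],[6,[-13,-51,-10],[0,0,-10]],[6,[-13,-51,-10],[0,0,-10]]]' >/dev/null
python3 -m handwheel '[[6,[0,0,0],[0,0,0]],[6,[0,0,0],[0,0,0]]]'>/dev/null
python3 - <<'E'
from h import *
for n in("scene","side"): 
    c=cam(n);print(n,[r for r in rects(c,.03,.56,.15,.15,200) if r[3]>60])
st();go(.65,-.35,.22,185)
E
```

```text
clock: 24.62
position: [0.5677, 0.1688, 0.0238]
contact_force: [0.0, 0.9, -3.8]
grip_width: 0.0317
gripper_force: 30.0
clock: 25.28
position: [0.5662, 0.169, 0.1121]
contact_force: [1.2, -0.2, 0.7]
grip_width: 0.0386
gripper_force: 0.0
scene [(0.5737, 0.2257, np.float32(-5.7), 142.7, 34.6, 4612), (0.5687, 0.1707, np.float32(-5.6), 142.7, 34.7, 4606), (0.5667, 0.1644, np.float32(84.6), 234.8, 192.1, 6588)]
side [(0.6481, 0.0932, np.float32(84.5), 97.2, 14.7, 1263), (0.5898, 0.2131, np.float32(-5.7), 154.1, 125.2, 3744), (0.5757, 0.2219, np.float32(-5.7), 140.1, 36.0, 4550), (0.5708, 0.1667, np.float32(-5.7), 140.2, 35.6, 4487)]
t 26.22 pos [ 0.6166 -0.1503  0.1787] psi -175.56 F [-0.8066  0.2902  0.0568] w 0.0601 gf 0.0 q6 -2.06
go [-1.78, -20.17, -4.16] [0.1, -0.0, -0.6]
```

```bash
python3 -m handwheel '[[6,[-1,-7,-4],[0,0,0]],[6,[-1.8,-14,-4],[0,0,0]],[6,[-1.8,-20,-4],[0,0,0]],[6,[-1.8,-20,-4],[0,0,0]],[6,[-1.8,-20,-4],[0,0,0]],[6,[-1.8,-20,-4],[0,0,0]],[6,[-1.8,-20,-4],[0,0,0]],[6,[-1.8,-20,-4],[0,0,0]]]' >/dev/null
python3 -m handwheel '[[6,[0,0,0],[0,0,0]],[6,[0,0,0],[0,0,0]]]'>/dev/null
python3 - <<'E'
from h import *
for i in (1,2):
    st();c=cam("wrist");r=[r for r in rects(c,.01,.6,-.33,.17,200) if r[3]>80];print(r)
r=[q for q in r if 135<q[3]<145 and q[4]<36]
st();go(r[0][0],r[0][1],.05,180+r[0][2])
cv2.imwrite("pics/w4.png",c[0][...,::-1])
E
```

```text
t 27.05 pos [ 0.6508 -0.3461  0.2184] psi -175.37 F [ 0.3261 -0.1987  0.4898] w 0.0597 gf 0.0 q6 -2.29
[(0.6261, -0.2196, np.float32(-8.3), 103.2, 56.4, 2456), (0.6083, -0.3704, np.float32(8.5), 139.9, 32.1, 4301)]
t 27.1 pos [ 0.6509 -0.3465  0.2186] psi -175.39 F [-0.8497 -0.769  -0.2158] w 0.0601 gf 0.0 q6 -2.29
[(0.626, -0.2207, np.float32(-8.5), 102.9, 54.0, 2461), (0.6083, -0.3704, np.float32(8.4), 139.9, 32.1, 4302)]
t 27.15 pos [ 0.6509 -0.3469  0.2187] psi -175.41 F [ 0.0311 -0.5567  0.0166] w 0.0598 gf 0.0 q6 -2.29
go [4.43, -2.01, 16.87] [0.0, -0.0, -3.8]
```

```bash
python3 -m handwheel '[[6,[2,-1,0],[0,0,-4]],[6,[4.4,-2,2],[0,0,-4]],[6,[4.4,-2,6],[0,0,-4]],[6,[4.4,-2,10],[0,0,-4]],[6,[4.4,-2,13.5],[0,0,-4]],[6,[4.4,-2,16.5],[0,0,-4]],[6,[4.4,-2,16.8],[0,0,-4]],[6,[4.4,-2,16.8],[0,0,-4]]]' >/dev/null
python3 -m handwheel '[[6,[0,0,0],[0,0,0]],[6,[0,0,0],[0,0,0]],[6,[0,0,0],[0,0,0]]]'>/dev/null
python3 -c "
from h import *
st();go(.6083,-.3704,.004,188.4)"
```

```text
t 28.07 pos [ 0.6101 -0.3734  0.0537] psi -171.51 F [0.8992 0.1507 0.3931] w 0.06 gf 0.0 q6 -2.42
go [0.15, 0.35, 4.97] [-0.2, 0.2, 0.1]
```

```bash
python3 -m handwheel '[[6,[0.1,0.2,3],[0,0,0]],[6,[0.1,0.2,4.8],[0,0,0]],[6,[0.1,0.2,4.8],[0,0,0]],[2,[0.1,0.2,4.8],[0,0,0]],[2,[0.1,0.2,4.8],[0,0,0]],[2,[0.1,0.2,4.8],[0,0,0]],[2,[0.1,0.2,4.8],[0,0,0]],[2,[0.1,0.2,4.8],[0,0,0]]]' | sed -n '1,2p;4,6p'
python3 -m handwheel '[[2,[0,0,0],[0,0,0]],[2,[0,0,0],[0,0,0]],[2,[0,0,0],[0,0,0]],[2,[0,0,-2],[0,0,0]],[2,[0,0,-6],[0,0,0]],[2,[0,0,-10],[0,0,0]],[2,[0,0,-14],[0,0,0]],[2,[0,0,-14],[0,0,0]]]' | sed -n '1,2p;4,6p'
python3 -m handwheel '[[2,[0,0,0],[0,0,0]],[2,[0,0,0],[0,0,0]],[2,[0,0,0],[0,0,0]]]'>/dev/null
python3 -c "
from h import *
st();go(*pl(.002,-.036),.145,174.5)"
```

```text
clock: 28.73
position: [0.6075, -0.3708, 0.0037]
contact_force: [0.1, 0.3, 0.1]
grip_width: 0.0345
gripper_force: 0.0
clock: 29.4
position: [0.6115, -0.3741, 0.1515]
contact_force: [1.9, -1.3, -1.7]
grip_width: 0.0317
gripper_force: 30.0
t 29.65 pos [ 0.6052 -0.3689  0.1393] psi -171.54 F [-0.6106  0.2842 -3.906 ] w 0.0314 gf 30.0 q6 -2.42
go [-2.97, 48.58, -0.34] [0.3, -0.3, 14.0]
```

```bash
python3 -m handwheel '[[2,[-1,20,0],[0,0,14]],[2,[-3,48.6,0],[0,0,14]],[2,[-3,48.6,0],[0,0,14]],[2,[-3,48.6,0],[0,0,14]],[2,[-3,48.6,0],[0,0,14]],[2,[-3,48.6,0],[0,0,14]],[2,[-3,48.6,0],[0,0,14]],[2,[-3,48.6,0],[0,0,14]]]' >/dev/null
python3 -m handwheel '[[2,[0,0,0],[0,0,0]],[2,[0,0,0],[0,0,0]],[2,[0,0,0],[0,0,0]]]'>/dev/null
python3 -c "
from h import *
st();go(*pl(.002,-.036),.08,174.5)"
```

```text
t 30.57 pos [ 0.5776 -0.038   0.141 ] psi 174.55 F [ 0.0923  0.5168 -2.9989] w 0.031 gf 30.0 q6 -1.73
go [2.89, 15.19, 6.11] [-0.0, -0.2, 0.0]
```

```bash
python3 -m handwheel '[[2,[1,4,0],[0,0,0]],[2,[2,8,0],[0,0,0]],[2,[2.9,12,2],[0,0,0]],[2,[2.9,15.2,4.5],[0,0,0]],[2,[2.9,15.2,6],[0,0,0]],[2,[2.9,15.2,6],[0,0,0]],[2,[2.9,15.2,6],[0,0,0]],[2,[2.9,15.2,6],[0,0,0]]]' >/dev/null
python3 -m handwheel '[[2,[0,0,0],[0,0,0]],[2,[0,0,0],[0,0,0]],[2,[0,0,0],[0,0,0]]]'>/dev/null
python3 -c "
from h import *
st();go(*pl(.002,-.036),.0245,174.5)"
```

```text
t 31.48 pos [0.565  0.1146 0.0836] psi 174.37 F [ 0.6134  0.032  -2.8616] w 0.0312 gf 30.0 q6 -1.47
go [0.22, 0.11, 5.91] [0.0, 0.1, -0.1]
```

```bash
python3 -m handwheel '[[2,[0.2,0,3],[0,0,0]],[2,[0.2,0,5],[0,0,0]],[2,[0.2,0,5.7],[0,0,0]],[2,[0.2,0,6.0],[0,0,0]],[2,[0.2,0,6.0],[0,0,0]]]' | sed -n '1,2p;4,6p'
python3 -m handwheel '[[2,[0,0,0],[0,0,0]],[2,[0,0,0],[0,0,0]],[3.9,[0,0,0],[0,0,0]],[3.9,[0,0,0],[0,0,0]],[3.9,[0,0,0],[0,0,0]],[3.9,[0,0,-1],[0,0,0]],[3.9,[0,0,-5],[0,0,0]],[3.9,[0,0,-9],[0,0,0]]]'| sed -n '1,2p;4,6p'
python3 -m handwheel '[[8.7,[0,-4,-1],[0,0,56]],[8.7,[0,-4,-1],[0,0,56]],[8.7,[0,-4,-1],[0,0,56]],[8.7,[0,-4,-1],[0,0,56]],[8.7,[0,-4,-1],[0,0,56]],[8.7,[0,-4,-1],[0,0,56]],[8.7,[0,-4,-1],[0,0,56]],[8.7,[0,-4,-1],[0,0,56]]]' >/dev/null
python3 -m handwheel '[[8.7,[0,0,0],[0,0,34]],[8.7,[0,0,0],[0,0,34]],[8.7,[0,0,0],[0,0,34]],[8.7,[0,0,0],[0,0,34]],[8.7,[0,0,0],[0,0,34]],[8.7,[0,0,0],[0,0,34]],[8.7,[0,0,0],[0,0,34]],[8.7,[0,0,0],[0,0,34]]]' >/dev/null
python3 - <<'E'
from h import *
for n in("scene","side"): 
    c=cam(n);print(n,[r for r in rects(c,.03,.56,.15,.15,200) if r[3]>60])
st();go(*pl(.003,-.078),.06,84.5)
E
```

```text
clock: 31.9
position: [0.5619, 0.1156, 0.0235]
contact_force: [0.4, -0.1, -4.3]
grip_width: 0.0317
gripper_force: 30.0
clock: 32.57
position: [0.5604, 0.1158, 0.1124]
contact_force: [1.3, -0.5, -0.1]
grip_width: 0.0389
gripper_force: 0.0
scene [(0.5647, 0.1074, np.float32(-3.8), 72.1, 9.0, 372), (0.5693, 0.1562, np.float32(84.5), 251.3, 186.1, 6360)]
side [(0.6489, 0.1005, np.float32(84.3), 164.9, 14.8, 1732)]
t 34.0 pos [0.5582 0.0761 0.1228] psi 84.54 F [ 0.2355  0.0163 -0.167 ] w 0.0866 gf 0.0 q6 0.03
go [-0.19, 0.2, 6.28] [0.0, -0.0, 0.0]
```

```bash
python3 -m handwheel '[[8.7,[-0.3,0.2,3],[0,0,0]],[8.7,[-0.3,0.2,6],[0,0,0]],[8.7,[-0.3,0.2,8],[0,0,0]],[8.7,[-0.3,0.2,9],[0,0,0]],[8.7,[-0.3,0.2,9.5],[0,0,0]],[8.7,[-0.3,0.2,9.5],[0,0,0]],[8.7,[-0.3,0.2,9.5],[0,0,0]],[8.7,[-0.3,0.2,9.5],[0,0,0]]]'| sed -n '1,2p;4,6p'
python3 -m handwheel '[[8.7,[0,0,0],[0,0,0]],[8.7,[0,0,0],[0,0,0]],[8.7,[0,0,0],[0,0,0]]]'| sed -n '1,2p;4,6p'
python3 - <<'E'
from h import *
capture("side");st();go(*pl(.003,.0045),.0235,84.5)
E
```

```text
clock: 34.67
position: [0.561, 0.0729, 0.0288]
contact_force: [0.3, -0.0, -0.7]
grip_width: 0.0869
gripper_force: 0.0
clock: 34.92
position: [0.5604, 0.0729, 0.0284]
contact_force: [-0.4, -0.9, -0.3]
grip_width: 0.0872
gripper_force: 0.0
t 34.97 pos [0.5602 0.0729 0.0282] psi 84.47 F [-0.1288 -0.288  -0.4928] w 0.087 gf 0.0 q6 0.03
go [8.36, -0.04, 0.47] [0.1, -0.0, -0.0]
```

```bash
python3 -m handwheel '[[8.7,[0,0,0.4],[0,0,0]],[8.7,[0.8,0,0.4],[0,0,0]],[8.7,[1.5,0,0.4],[0,0,0]],[8.7,[2.2,0,0.4],[0,0,0]],[8.7,[2.9,0,0.4],[0,0,0]],[8.7,[3.6,0,0.4],[0,0,0]],[8.7,[4.3,0,0.4],[0,0,0]],[8.7,[5,0,0.4],[0,0,0]]]'| sed -n '1,2p;4,6p'
python3 -m handwheel '[[8.7,[0.6,0,0],[0,0,0]],[8.7,[1.2,0,0],[0,0,0]],[8.7,[1.8,0,0],[0,0,0]],[8.7,[2.2,0,0],[0,0,0]],[8.7,[2.5,0,0],[0,0,0]],[8.7,[2.7,0,0],[0,0,0]],[8.7,[2.7,0,0],[0,0,0]],[8.7,[2.7,0,0],[0,0,0]]]'| sed -n '1,2p;4,6p'
python3 - <<'E'
from h import *
for n in("scene","side"): 
    c=cam(n);cv2.imwrite(f"pics/{n}3.png",top(c,.03,.43,.0,.3,.32,.0006)[...,::-1])
st();go(*pl(.003,.0045),.0235,84.5)
E
```

```text
clock: 35.63
position: [0.5646, 0.1232, 0.0234]
contact_force: [-0.3, -2.6, -1.5]
grip_width: 0.087
gripper_force: 1.4
clock: 36.3
position: [0.5673, 0.15, 0.0236]
contact_force: [-0.2, 0.1, -0.8]
grip_width: 0.0869
gripper_force: 0.5
t 36.4 pos [0.5675 0.15   0.0238] psi 84.43 F [-0.2647 -0.4353  0.5393] w 0.0868 gf 0.3 q6 0.16
go [0.62, -0.01, 0.03] [0.0, -0.0, -0.1]
```

View pics/side3.png

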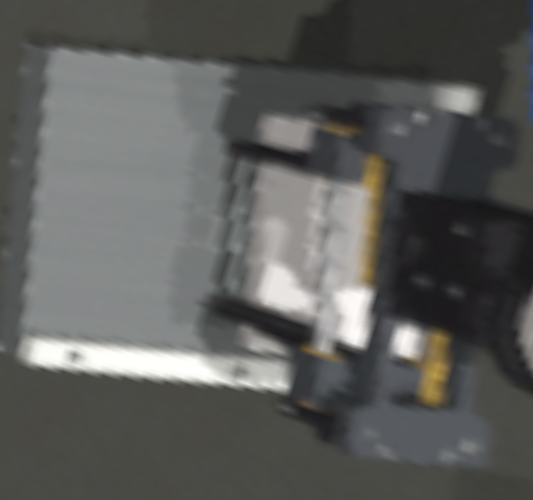

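```bash
for i in 1; do python3 -m handwheel '[[8.7,[0.2,0,0],[0,0,0]],[8.7,[0.4,0,0],[0,0,0]],[8.7,[0.5,0,0],[0,0,0]],[8.7,[0.5,0,0],[0,0,0]]]'| sed -n '1,2p;4p'
python3 -m handwheel '[[8.7,[0.1,0,0],[0,0,0]],[8.7,[0.2,0,0],[0,0,0]],[8.7,[0.2,0,0],[0,0,0]]]'| sed -n '1,2p;4p'
python3 -m handwheel '[[8.7,[0.1,0,0],[0,0,0]],[8.7,[0.2,0,0],[0,0,0]],[8.7,[0.2,0,0],[0,0,0]]]'| sed -n '1,2p;4p'; done
```

```text
clock: 36.73
position: [0.568, 0.1541, 0.0238]
contact_force: [-0.7, -5.7, 1.1]
clock: 36.98
position: [0.5682, 0.1561, 0.0238]
contact_force: [-1.1, -4.9, 1.2]
clock: 37.23
position: [0.5684, 0.1577, 0.0238]
contact_force: [-0.7, -7.0, 1.1]
```

```bash
python3 -m handwheel '[[8.7,[0.1,0,0],[0,0,0]],[8.7,[0.2,0,0],[0,0,0]],[8.7,[0.2,0,0],[0,0,0]]]'| sed -n '1,2p;4p'
python3 -m handwheel '[[8.7,[0.1,0,0],[0,0,0]],[8.7,[0.2,0,0],[0,0,0]],[8.7,[0.2,0,0],[0,0,0]]]'| sed -n '1,2p;4p'
python3 -c "
from h import *
print(rects(cam('side'),.03,.56,.15,.15,180))"
```

```text
clock: 37.48
position: [0.5684, 0.1579, 0.0238]
contact_force: [-1.5, -11.9, 1.6]
clock: 37.73
position: [0.5685, 0.158, 0.0238]
contact_force: [-0.7, -18.2, 2.8]
[(0.6483, 0.0976, np.float32(84.2), 162.0, 16.5, 2188), (0.6209, 0.2153, np.float32(-3.4), 36.3, 30.2, 691), (0.608, 0.1805, np.float32(45.0), 39.6, 23.3, 598)]
```

```bash
python3 -m handwheel '[[8.7,[-1,0,0],[0,0,0]],[8.7,[-2,0,0],[0,0,0]],[8.7,[-2,0,-3],[0,0,0]],[8.7,[-2,-2,-6],[0,0,0]],[0,[-2,-5,-6],[0,0,0]],[0,[0,-8,-6],[0,0,0]],[0,[1,-10,-6],[0,0,0]],[0,[1,-10,-6],[0,0,0]]]'| sed -n '1,2p;4p'
python3 -m handwheel '[[0,[0,0,0],[0,0,0]],[0,[0,0,0],[0,0,0]],[0,[0,0,0],[0,0,0]]]' >/dev/null
python3 - <<'E'
from h import *
for n in("scene","side"): 
    c=cam(n);print(n,[r for r in rects(c,.03,.56,.15,.15,200) if r[3]>60])
    cv2.imwrite(f"pics/{n}4.png",top(c,.03,.43,.0,.3,.32,.0006)[...,::-1])
st();go(*pl(-.098,.032),.0235,84.5);go(*pl(-.075,.032),.0235,84.5)
E
```

```text
clock: 38.45
position: [0.4641, 0.184, 0.0837]
contact_force: [-0.7, -1.1, 0.2]
scene [(0.5758, 0.1556, np.float32(84.6), 251.1, 172.4, 15967)]
side [(0.5896, 0.1495, np.float32(84.4), 251.4, 142.5, 13662)]
t 38.8 pos [0.4715 0.1818 0.0835] psi 84.4 F [-0.4269 -0.6638 -0.7801] w 0.0404 gf 0.0 q6 0.24
go [1.13, -0.26, 6.0] [0.1, -0.0, -0.1]
go [1.13, 2.04, 6.01] [0.1, -0.0, -0.1]
```

View pics/side4.png

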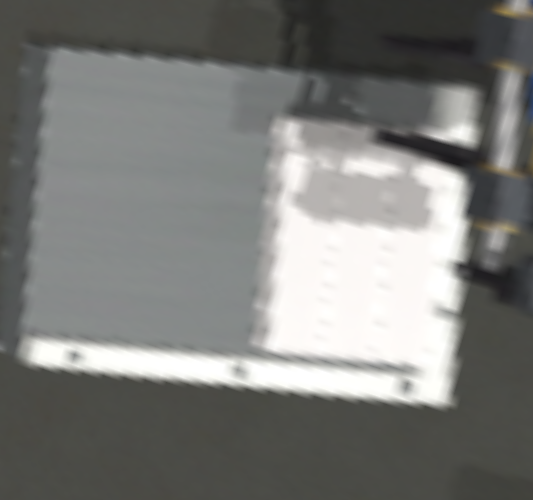

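```bash
python3 -m handwheel '[[0,[1.1,-0.8,0],[0,0,0]],[0,[1.1,-0.8,0],[0,0,0]],[0,[1.1,-0.8,0],[0,0,0]],[0,[1.1,-0.8,0],[0,0,0]],[0,[1.1,-0.8,0],[0,0,0]],[0,[1.1,-0.8,3],[0,0,0]],[0,[1.1,-0.8,5.5],[0,0,0]],[0,[1.1,-0.8,6],[0,0,0]]]'| sed -n '1,2p;4,5p'
python3 -m handwheel '[[0,[0,0.3,0],[0,0,0]],[0,[0,0.6,0],[0,0,0]],[0,[0,0.9,0],[0,0,0]],[0,[0,1.2,0],[0,0,0]],[0,[0,1.5,0],[0,0,0]],[0,[0,1.5,0],[0,0,0]]]'| sed -n '1,2p;4,5p'
python3 -c "
from h import *
st();go(*pl(-.075,.032),.0235,84.5)"
```

```text
clock: 39.47
position: [0.4616, 0.193, 0.021]
contact_force: [-0.6, -0.1, 0.2]
grip_width: 0.0007
clock: 39.97
position: [0.4798, 0.1924, 0.0245]
contact_force: [-0.3, 0.8, 0.0]
grip_width: 0.0001
t 39.97 pos [0.4798 0.1924 0.0245] psi 84.45 F [-0.3469  0.8389  0.041 ] w 0.0001 gf 0.0 q6 0.26
go [-0.01, 1.32, 0.11] [0.2, -0.0, -0.0]
```

```bash
python3 -m handwheel '[[0,[0,0.2,0],[0,0,0]],[0,[0,0.4,0],[0,0,0]],[0,[0,0.6,0],[0,0,0]],[0,[0,0.8,0],[0,0,0]],[0,[0,1,0],[0,0,0]],[0,[0,1.1,0],[0,0,0]],[0,[0,1.1,0],[0,0,0]]]'| sed -n '1,2p;4p'
python3 -m handwheel '[[0,[0,0.1,0],[0,0,0]],[0,[0,0.2,0],[0,0,0]],[0,[0,0.2,0],[0,0,0]]]'| sed -n '1,2p;4p'
python3 -m handwheel '[[0,[0,0.1,0],[0,0,0]],[0,[0,0.2,0],[0,0,0]],[0,[0,0.2,0],[0,0,0]]]'| sed -n '1,2p;4p'
python3 -m handwheel '[[0,[0,0.1,0],[0,0,0]],[0,[0,0.2,0],[0,0,0]],[0,[0,0.2,0],[0,0,0]]]'| sed -n '1,2p;4p'
```

```text
clock: 40.55
position: [0.4894, 0.1913, 0.0235]
contact_force: [-1.0, -0.0, 1.2]
clock: 40.8
position: [0.4912, 0.1911, 0.0236]
contact_force: [0.2, -0.4, 0.7]
clock: 41.05
position: [0.493, 0.1909, 0.0236]
contact_force: [-0.6, 0.3, 0.7]
clock: 41.3
position: [0.4942, 0.1906, 0.0234]
contact_force: [-1.7, -0.2, 0.6]
```

```bash
for k in 1; do
python3 -m handwheel '[[0,[0,0.1,0],[0,0,0]],[0,[0,0.2,0],[0,0,0]],[0,[0,0.3,0],[0,0,0]],[0,[0,0.3,0],[0,0,0]]]'| sed -n '2p;4p'
python3 -m handwheel '[[0,[0,0.1,0],[0,0,0]],[0,[0,0.2,0],[0,0,0]],[0,[0,0.2,0],[0,0,0]]]'| sed -n '2p;4p'
python3 -m handwheel '[[0,[0,0.1,0],[0,0,0]],[0,[0,0.2,0],[0,0,0]],[0,[0,0.2,0],[0,0,0]]]'| sed -n '2p;4p'
python3 -m handwheel '[[0,[0,0.1,0],[0,0,0]],[0,[0,0.2,0],[0,0,0]],[0,[0,0.2,0],[0,0,0]]]'| sed -n '2p;4p'
done
```

```text
position: [0.4985, 0.1904, 0.0235]
contact_force: [-1.5, -0.0, -0.5]
position: [0.4996, 0.1902, 0.0235]
contact_force: [-2.6, -0.2, -0.3]
position: [0.4996, 0.1902, 0.0235]
contact_force: [-5.1, 1.8, 3.3]
position: [0.4997, 0.1902, 0.0235]
contact_force: [-7.5, 2.9, 5.9]
```

```bash
python3 -m handwheel '[[0,[0,0.1,0],[0,0,0]],[0,[0,0.2,0],[0,0,0]],[0,[0,0.3,0],[0,0,0]],[0,[0,0.3,0],[0,0,0]]]'| sed -n '2p;4p'
python3 -m handwheel '[[0,[0,-0.7,0],[0,0,0]],[0,[0,-1.5,0],[0,0,0]],[0,[0,-2.2,0],[0,0,0]],[0,[1.6,-2.2,0],[0,0,0]],[0,[3.2,-2.2,0],[0,0,0]],[0,[3.2,-2.2,0],[0,0,0]]]'| sed -n '2p;4p'
python3 -m handwheel '[[0,[0,0.3,0],[0,0,0]],[0,[0,0.6,0],[0,0,0]],[0,[0,0.9,0],[0,0,0]],[0,[0,1.2,0],[0,0,0]],[0,[0,1.4,0],[0,0,0]],[0,[0,1.6,0],[0,0,0]],[0,[0,1.6,0],[0,0,0]]]'| sed -n '2p;4p'
python3 -m handwheel '[[0,[0,0.1,0],[0,0,0]],[0,[0,0.2,0],[0,0,0]],[0,[0,0.2,0],[0,0,0]]]'| sed -n '2p;4p'
python3 -m handwheel '[[0,[0,0.1,0],[0,0,0]],[0,[0,0.2,0],[0,0,0]],[0,[0,0.2,0],[0,0,0]]]'| sed -n '2p;4p'
```

```text
position: [0.4997, 0.19, 0.0233]
contact_force: [-11.9, 4.2, 8.8]
position: [0.4898, 0.2255, 0.024]
contact_force: [0.5, 0.1, 0.2]
position: [0.5026, 0.2214, 0.0233]
contact_force: [-3.9, -0.7, 2.5]
position: [0.5027, 0.2214, 0.0233]
contact_force: [-7.3, 0.4, 4.4]
position: [0.5027, 0.2214, 0.0233]
contact_force: [-9.3, 0.7, 7.5]
```

```bash
python3 -m handwheel '[[0,[0,0.1,0],[0,0,0]],[0,[0,0.2,0],[0,0,0]],[0,[0,0.2,0],[0,0,0]]]'| sed -n '2p;4p'
python3 -m handwheel '[[0,[0,-0.7,0],[0,0,0]],[0,[0,-1.5,0],[0,0,0]],[0,[0,-2.4,0],[0,0,0]],[0,[1.6,-2.4,0],[0,0,0]],[0,[3.2,-2.4,0],[0,0,0]],[0,[3.2,-2.4,0],[0,0,0]]]'| sed -n '2p;4p'
python3 -m handwheel '[[0,[0,0.3,0],[0,0,0]],[0,[0,0.6,0],[0,0,0]],[0,[0,0.9,0],[0,0,0]],[0,[0,1.2,0],[0,0,0]],[0,[0,1.4,0],[0,0,0]],[0,[0,1.6,0],[0,0,0]],[0,[0,1.6,0],[0,0,0]]]'| sed -n '2p;4p'
python3 -m handwheel '[[0,[0,0.1,0],[0,0,0]],[0,[0,0.2,0],[0,0,0]],[0,[0,0.2,0],[0,0,0]]]'| sed -n '2p;4p'
python3 -m handwheel '[[0,[0,0.1,0],[0,0,0]],[0,[0,0.3,0],[0,0,0]],[0,[0,0.3,0],[0,0,0]]]'| sed -n '2p;4p'
python3 -m handwheel '[[0,[0,0.1,0],[0,0,0]],[0,[0,0.2,0],[0,0,0]],[0,[0,0.2,0],[0,0,0]]]'| sed -n '2p;4p'
```

```text
position: [0.5027, 0.2213, 0.0233]
contact_force: [-12.6, 2.9, 9.7]
position: [0.4908, 0.2577, 0.0239]
contact_force: [-0.0, 0.1, -0.2]
position: [0.5051, 0.2534, 0.0234]
contact_force: [-1.3, -2.0, 0.3]
position: [0.5057, 0.2534, 0.0234]
contact_force: [-3.7, -1.9, 3.0]
position: [0.5057, 0.2533, 0.0233]
contact_force: [-8.7, 0.1, 7.0]
position: [0.5058, 0.2533, 0.0234]
contact_force: [-12.0, 1.3, 8.9]
```

```bash
python3 -m handwheel '[[0,[0,-0.7,0],[0,0,0]],[0,[0,-1.5,0],[0,0,0]],[0,[0,-1.5,-3],[0,0,0]],[4,[0,-1.5,-6],[0,0,0]],[8.7,[-4,0,-6],[0,0,0]],[8.7,[-8,2,-6],[0,0,0]],[8.7,[-12,4,-6],[0,0,0]],[8.7,[-13,6,-6],[0,0,0]]]'| sed -n '2p;4p'
python3 -m handwheel '[[8.7,[0,0,0],[0,0,0]],[8.7,[0,0,0],[0,0,0]],[8.7,[0,0,0],[0,0,0]],[8.7,[0,0,0],[0,0,0]]]' >/dev/null
python3 -c "
from h import *
st();go(*pl(.008,-.02),.0235,84.5);go(*pl(.008,.0065),.0235,84.5)"
```

```text
position: [0.5601, 0.1147, 0.0841]
contact_force: [-0.1, 0.9, -0.5]
t 47.38 pos [0.5584 0.1191 0.0834] psi 84.54 F [-0.0758  0.3756 -0.4203] w 0.0525 gf 0.0 q6 0.11
go [1.33, 1.09, 5.99] [-0.0, -0.0, 0.0]
go [3.98, 1.1, 5.99] [-0.0, -0.0, 0.0]
```

```bash
python3 -m handwheel '[[8.7,[1.2,1.1,0],[0,0,0]],[8.7,[1.2,1.1,0],[0,0,0]],[8.7,[1.2,1.1,0],[0,0,0]],[8.7,[1.2,1.1,0],[0,0,0]],[8.7,[1.2,1.1,3],[0,0,0]],[8.7,[1.2,1.1,5],[0,0,0]],[8.7,[1.2,1.1,6],[0,0,0]],[8.7,[1.2,1.1,6],[0,0,0]]]'| sed -n '2p;4,5p'
python3 -m handwheel '[[8.7,[0.5,0,0],[0,0,0]],[8.7,[1,0,0],[0,0,0]],[8.7,[1.5,0,0],[0,0,0]],[8.7,[2,0,0],[0,0,0]],[8.7,[2.3,0,0],[0,0,0]],[8.7,[2.5,0,0],[0,0,0]],[8.7,[2.7,0,0],[0,0,0]],[8.7,[2.7,0,0],[0,0,0]]]'| sed -n '2p;4p'
python3 -m handwheel '[[8.7,[0.1,0,0],[0,0,0]],[8.7,[0.2,0,0],[0,0,0]],[8.7,[0.2,0,0],[0,0,0]]]'| sed -n '2p;4p'
python3 -m handwheel '[[8.7,[0.1,0,0],[0,0,0]],[8.7,[0.2,0,0],[0,0,0]],[8.7,[0.2,0,0],[0,0,0]]]'| sed -n '2p;4p'
```

```text
position: [0.5696, 0.129, 0.0218]
contact_force: [0.0, -0.6, -0.5]
grip_width: 0.0863
position: [0.574, 0.1564, 0.0237]
contact_force: [-0.5, 0.6, 0.1]
position: [0.574, 0.1571, 0.0236]
contact_force: [-1.4, -4.4, 1.1]
position: [0.5741, 0.1572, 0.0236]
contact_force: [-1.0, -9.8, 1.9]
```

```bash
python3 -m handwheel '[[8.7,[0.1,0,0],[0,0,0]],[8.7,[0.2,0,0],[0,0,0]],[8.7,[0.2,0,0],[0,0,0]]]'| sed -n '2p;4p'
python3 -m handwheel '[[8.7,[-1,0,0],[0,0,0]],[8.7,[-2,0,0],[0,0,0]],[8.7,[-2,0,-4],[0,0,0]],[8.7,[-2,0,-8],[0,0,0]],[6,[-5,0,-12],[0,0,-20]],[6,[-15,5,-19],[0,0,-40]],[6,[-30,8,-19],[0,0,-87]],[6,[-30,8,-19],[0,0,-87]]]'| sed -n '2p;4p'
python3 -c "
from h import *
st();go(.69,-.2,.215,172)"
```

```text
position: [0.574, 0.1574, 0.0236]
contact_force: [-1.0, -15.9, 2.1]
position: [0.5977, 0.0075, 0.1799]
contact_force: [1.2, 0.1, -0.2]
t 50.13 pos [0.5977 0.0075 0.1799] psi 112.91 F [ 1.2461  0.1392 -0.1607] w 0.0683 gf 0.0 q6 -0.58
go [-22.71, 0.45, -3.48] [0.2, 0.2, -59.1]
```

```bash
python3 -m handwheel '[[6,[-5,0,-3],[0,0,-20]],[6,[-22.7,0.4,-3.5],[0,0,-59]],[6,[-22.7,0.4,-3.5],[0,0,-59]],[6,[-22.7,0.4,-3.5],[0,0,-59]],[6,[-22.7,0.4,-3.5],[0,0,-59]],[6,[-22.7,0.4,-3.5],[0,0,-59]],[6,[-22.7,0.4,-3.5],[0,0,-59]],[6,[-22.7,0.4,-3.5],[0,0,-59]]]'| sed -n '2p;4p'
python3 -m handwheel '[[6,[0,0,0],[0,0,0]],[6,[0,0,0],[0,0,0]],[6,[0,0,0],[0,0,0]]]' >/dev/null
python3 - <<'E'
from h import *
for n in("scene","side"):
    c=cam(n);print(n,fitL(c,150,(.5645,.152,-5.5)));cv2.imwrite(f"pics/{n}5.png",top(c,.03,.43,.0,.3,.32,.0006)[...,::-1])
st();c=cam("wrist");print([r for r in rects(c,.026,.65,-.2,.17,200) if r[3]>60]); st()
cv2.imwrite("pics/w5.png",np.vstack([c[0][:,:,::-1][:260],cv2.resize(top(cam("scene"),.03,.43,.0,.3,.32,.0006)[...,::-1],(512,480))[:300]]))
E
```

```text
position: [0.6874, -0.2025, 0.2121]
contact_force: [-1.3, -1.3, 0.7]
scene (array([ 0.5589,  0.1552, -4.5932]), np.float64(-1.3429325819015503))
side (array([ 0.5632,  0.1462, -4.9105]), np.float64(-1.3389016389846802))
t 51.15 pos [ 0.687  -0.1994  0.2128] psi 169.72 F [ 0.0198 -0.4876 -0.407 ] w 0.0602 gf 0.0 q6 -1.83
[(0.6748, -0.1809, np.float32(56.8), 217.1, 124.3, 7760)]
t 51.2 pos [ 0.6871 -0.1994  0.2128] psi 169.75 F [-0.7975 -0.1994 -0.6066] w 0.0603 gf 0.0 q6 -1.83
```

View pics/w5.png

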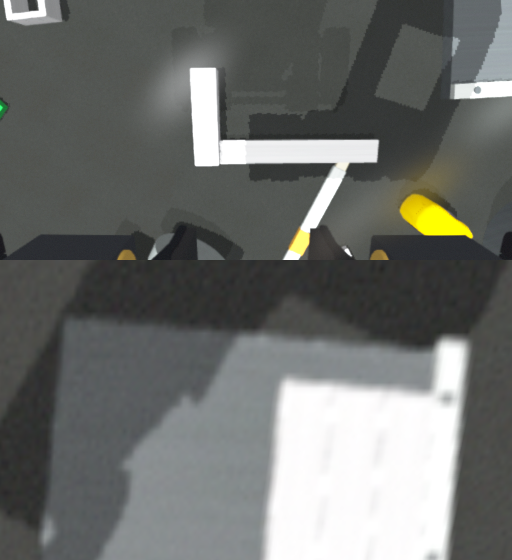

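Run:
```python
from h import *
st();c=cam("wrist");w=ray(c,[(190.5,67.5),(217.5,67.5),(219.5,165.5),(193.5,166.5)],.026);print(w)
L=np.linalg.norm;print([L(w[i]-w[i-1])*1e3 for i in range(4)])
q=w.mean(0);e=(w[2]+w[3]-w[0]-w[1]);yaw=np.degrees(np.arctan2(e[1],e[0]));print(q,yaw)
go(q[0],q[1],.06,180+yaw)
```

```text
t 51.25 pos [ 0.6871 -0.1995  0.2129] psi 169.76 F [-0.4927  0.5539  0.2551] w 0.0602 gf 0.0 q6 -1.83
[[ 0.5712 -0.2425  0.026 ]
 [ 0.5762 -0.2158  0.026 ]
 [ 0.6745 -0.2341  0.026 ]
 [ 0.6705 -0.2619  0.026 ]]
[np.float64(101.23719988025819), np.float64(27.112839287395747), np.float64(99.97570527288873), np.float64(28.107828287303555)]
[ 0.6231 -0.2386  0.026 ] -10.78906685770246
go [5.61, -4.98, 15.28] [0.0, 0.0, 0.6]
```

```bash
python3 -m handwheel '[[6,[3,-2.5,0],[0,0,0.6]],[6,[5.6,-5,2],[0,0,0.6]],[6,[5.6,-5,6],[0,0,0.6]],[6,[5.6,-5,10],[0,0,0.6]],[6,[5.6,-5,13.5],[0,0,0.6]],[6,[5.6,-5,15.2],[0,0,0.6]],[6,[5.6,-5,15.2],[0,0,0.6]],[6,[5.6,-5,15.2],[0,0,0.6]]]' >/dev/null
python3 -m handwheel '[[6,[0,0,0],[0,0,0]],[6,[0,0,0],[0,0,0]],[6,[0,0,0],[0,0,0]]]'>/dev/null
python3 -c "
from h import *
st();go(.6231,-.2386,.006,169.2)"
```

```text
t 52.22 pos [ 0.6246 -0.24    0.063 ] psi 169.19 F [-0.3133  0.3579  0.3915] w 0.0599 gf 0.0 q6 -1.92
go [0.19, 0.11, 5.7] [-0.1, 0.2, -0.0]
```

```bash
python3 -m handwheel '[[6,[0.1,0.1,3],[0,0,0]],[6,[0.1,0.1,5],[0,0,0]],[6,[0.1,0.1,5.6],[0,0,0]],[6,[0.1,0.1,5.6],[0,0,0]],[1.8,[0.1,0.1,5.6],[0,0,0]],[1.8,[0.1,0.1,5.6],[0,0,0]],[1.8,[0.1,0.1,5.6],[0,0,0]],[1.8,[0.1,0.1,5.6],[0,0,0]]]' | sed -n '1,2p;4,6p'
python3 -m handwheel '[[1.8,[0,0,0],[0,0,0]],[1.8,[0,0,0],[0,0,0]],[1.8,[0,0,0],[0,0,0]],[1.8,[0,0,0],[0,0,0]],[1.8,[0,0,0],[0,0,0]],[1.8,[0,0,-0.5],[0,0,0]],[1.8,[0,0,-2],[0,0,0]],[1.8,[0,0,-3],[0,0,0]]]' | sed -n '1,2p;4,6p'
python3 -m handwheel '[[1.8,[0,0,-3],[0,0,0]],[1.8,[0,0,-7],[0,0,0]],[1.8,[0,0,-9],[0,0,0]],[1.8,[0,0,-9],[0,0,0]],[1.8,[0,0,-9],[0,0,0]],[1.8,[0,0,-9],[0,0,0]],[1.8,[0,0,-9],[0,0,0]]]'| sed -n '1,2p;4,6p'
python3 -c "
from h import *
capture('side');st();go(*pl(.010,-.020),.125,174.5)"
```

```text
clock: 52.88
position: [0.6232, -0.2386, 0.0061]
contact_force: [-0.5, 0.5, 0.3]
grip_width: 0.041
gripper_force: 0.0
clock: 53.55
position: [0.6215, -0.2376, 0.0348]
contact_force: [0.3, 0.0, -4.6]
grip_width: 0.0256
gripper_force: 29.9
clock: 54.13
position: [0.6204, -0.2371, 0.1222]
contact_force: [-0.9, 0.4, -5.7]
grip_width: 0.0258
gripper_force: 29.9
t 54.18 pos [ 0.6206 -0.2371  0.1221] psi 169.17 F [-0.5564  1.0708 -5.1777] w 0.0255 gf 29.9 q6 -1.91
go [11.64, 35.27, -0.16] [0.1, -0.3, -5.3]
```

```bash
python3 -m handwheel '[[1.8,[0.8,2.5,0],[0,0,-5.3]],[1.8,[2,6,0],[0,0,-5.3]],[1.8,[11.6,35.2,0],[0,0,-5.3]],[1.8,[11.6,35.2,0],[0,0,-5.3]],[1.8,[11.6,35.2,0],[0,0,-5.3]],[1.8,[11.6,35.2,0],[0,0,-5.3]],[1.8,[11.6,35.2,0],[0,0,-5.3]],[1.8,[11.6,35.2,0],[0,0,-5.3]]]' >/dev/null
python3 -m handwheel '[[1.8,[0,0,0],[0,0,0]],[1.8,[0,0,0],[0,0,0]],[1.8,[0,0,0],[0,0,0]]]'| sed -n '1,2p;4,6p'
python3 -c "
from h import *
st();go(*pl(.010,-.020),.06,174.5)"
```

```text
clock: 55.1
position: [0.5814, 0.0727, 0.1237]
contact_force: [-0.3, 0.7, -4.1]
grip_width: 0.0257
gripper_force: 29.9
t 55.1 pos [0.5814 0.0727 0.1237] psi 174.57 F [-0.3096  0.7023 -4.067 ] w 0.0257 gf 29.9 q6 -1.54
go [1.43, 5.74, 6.36] [-0.0, -0.1, 0.1]
```

```bash
python3 -m handwheel '[[1.8,[0.7,3,0],[0,0,0]],[1.8,[1.4,5.7,1],[0,0,0]],[1.8,[1.4,5.7,3],[0,0,0]],[1.8,[1.4,5.7,5],[0,0,0]],[1.8,[1.4,5.7,6.3],[0,0,0]],[1.8,[1.4,5.7,6.3],[0,0,0]],[1.8,[1.4,5.7,6.3],[0,0,0]],[1.8,[1.4,5.7,6.3],[0,0,0]]]' >/dev/null
python3 -m handwheel '[[1.8,[0,0,0],[0,0,0]],[1.8,[0,0,0],[0,0,0]]]'| sed -n '1,2p;4,6p'
python3 - <<'E'
from h import *
c=cam("scene");cv2.imwrite("pics/s6.png",cv2.resize(top(c,.03,.40,-.05,.33,.42,.0006)[...,::-1],None,fx=1,fy=1))
capture('side');st();go(*pl(.010,-.020),.0265,174.5)
E
```

```text
clock: 55.93
position: [0.5744, 0.1301, 0.0628]
contact_force: [-0.1, 0.2, -5.1]
grip_width: 0.0259
gripper_force: 29.9
t 56.03 pos [0.574  0.1304 0.0626] psi 174.46 F [-0.4904 -0.148  -4.6579] w 0.0257 gf 29.9 q6 -1.44
go [0.16, 0.06, 3.61] [0.0, 0.1, -0.0]
```

View pics/s6.png

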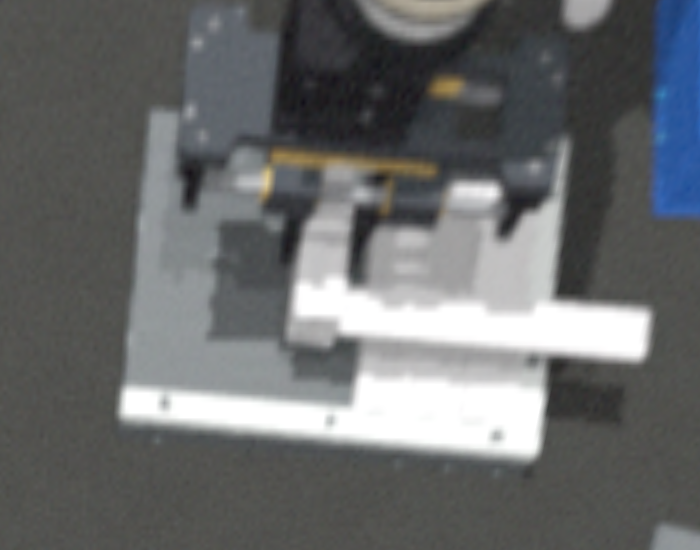

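```bash
python3 -m handwheel '[[1.8,[0.1,0,1.5],[0,0,0]],[1.8,[0.1,0,2.8],[0,0,0]],[1.8,[0.1,0,3.4],[0,0,0]],[1.8,[0.1,0,3.4],[0,0,0]],[1.8,[0.1,0,3.6],[0,0,0]],[1.8,[0.1,0,3.6],[0,0,0]],[1.8,[0.1,0,3.6],[0,0,0]]]'| sed -n '1,2p;4,6p'
python3 -m handwheel '[[1.8,[0,0,0.1],[0,0,0]],[1.8,[0,0,0.1],[0,0,0]],[1.8,[0,0,0.1],[0,0,0]]]'| sed -n '1,2p;4,6p'
```

```text
clock: 56.62
position: [0.5729, 0.1307, 0.0263]
contact_force: [-0.1, 0.1, -4.3]
grip_width: 0.0256
gripper_force: 29.9
clock: 56.87
position: [0.5729, 0.1307, 0.0252]
contact_force: [0.4, -0.2, -3.0]
grip_width: 0.0257
gripper_force: 29.9
```

```bash
python3 -m handwheel '[[1.8,[0,0,0.1],[0,0,0]],[1.8,[0,0,0.1],[0,0,0]],[3.3,[0,0,0.1],[0,0,0]],[3.3,[0,0,0.1],[0,0,0]],[3.3,[0,0,0.1],[0,0,0]],[3.3,[0,0,-0.5],[0,0,0]],[3.3,[0,0,-3],[0,0,0]],[3.3,[0,0,-7],[0,0,0]]]'| sed -n '1,2p;4,6p'
python3 -m handwheel '[[6,[0,-4.3,-1],[0,0,50]],[6,[0,-4.3,-1],[0,0,50]],[6,[0,-4.3,-1],[0,0,50]],[6,[0,-4.3,-1],[0,0,50]],[6,[0,-4.3,-1],[0,0,50]],[6,[0,-4.3,-1],[0,0,50]],[6,[0,-4.3,-1],[0,0,50]],[6,[0,-4.3,-1],[0,0,50]]]' >/dev/null
python3 -m handwheel '[[6,[0,0,0],[0,0,40]],[6,[0,0,0],[0,0,40]],[6,[0,0,0],[0,0,40]],[6,[0,0,0],[0,0,40]],[6,[0,0,0],[0,0,40]],[6,[0,0,0],[0,0,40]],[6,[0,0,0],[0,0,40]],[6,[0,0,0],[0,0,40]]]' | sed -n '1,2p;4,6p'
python3 -c "
from h import *
capture('side');st();go(*pl(.010,-.063),.026,84.5)"
```

```text
clock: 57.53
position: [0.5693, 0.1304, 0.0922]
contact_force: [0.8, 0.5, 0.1]
grip_width: 0.0329
gripper_force: 0.0
clock: 58.87
position: [0.5683, 0.0879, 0.1049]
contact_force: [0.2, 0.1, -0.3]
grip_width: 0.0599
gripper_force: 0.0
t 58.92 pos [0.5682 0.0879 0.1049] psi 84.68 F [ 0.3014 -0.3424  0.1545] w 0.0599 gf 0.0 q6 0.05
go [0.05, 0.01, 7.89] [0.0, 0.0, 0.2]
```

```bash
python3 -m handwheel '[[6,[0,0,3],[0,0,0]],[6,[0,0,6],[0,0,0]],[6,[0,0,7.8],[0,0,0]],[6,[0,0,7.8],[0,0,0]],[6,[0,0,7.8],[0,0,0]],[6,[0,0,7.8],[0,0,0]]]'| sed -n '1,2p;4p'
python3 -m handwheel '[[6,[0.6,0,0],[0,0,0]],[6,[1.2,0,0],[0,0,0]],[6,[1.7,0,0],[0,0,0]],[6,[2.2,0,0],[0,0,0]],[6,[2.7,0,0],[0,0,0]],[6,[3.2,0,0],[0,0,0]],[6,[3.7,0,0],[0,0,0]],[6,[3.7,0,0],[0,0,0]]]'| sed -n '1,2p;4p'
python3 -m handwheel '[[6,[0.1,0,0],[0,0,0]],[6,[0.2,0,0],[0,0,0]],[6,[0.3,0,0],[0,0,0]],[6,[0.3,0,0],[0,0,0]]]'| sed -n '1,2p;4p'
```

```text
clock: 59.42
position: [0.5691, 0.0879, 0.0276]
contact_force: [0.7, 0.7, 0.5]
clock: 60.08
position: [0.572, 0.1258, 0.0268]
contact_force: [0.4, 0.1, 0.4]
clock: 60.42
position: [0.572, 0.1276, 0.0267]
contact_force: [0.5, -2.3, 1.9]
```

```bash
python3 -m handwheel '[[6,[0.1,0,0],[0,0,0]],[6,[0.2,0,0],[0,0,0]],[6,[0.3,0,0],[0,0,0]],[6,[0.3,0,0],[0,0,0]]]'| sed -n '1,2p;4p'
python3 -m handwheel '[[6,[0.1,0,0],[0,0,0]],[6,[0.2,0,0],[0,0,0]],[6,[0.2,0,0],[0,0,0]]]'| sed -n '1,2p;4p'
python3 -m handwheel '[[6,[0.1,0,0],[0,0,0]],[6,[0.2,0,0],[0,0,0]],[6,[0.2,0,0],[0,0,0]]]'| sed -n '1,2p;4p'
```

```text
clock: 60.75
position: [0.5723, 0.1308, 0.0266]
contact_force: [-0.0, -2.8, 0.9]
clock: 61.0
position: [0.5724, 0.1312, 0.0267]
contact_force: [-0.4, -8.6, 1.8]
clock: 61.25
position: [0.5724, 0.1313, 0.0269]
contact_force: [-1.8, -14.8, 3.8]
```

```bash
python3 -m handwheel '[[6,[-1,0,0],[0,0,0]],[6,[-2.5,0,0],[0,0,0]],[6,[-3,0,-4],[0,0,0]],[6,[-4,0,-8],[0,0,0]],[6,[-8,0,-12],[0,0,0]],[6,[-12,0,-16],[0,0,0]],[6,[-16,0,-20],[0,0,0]],[6,[-20,0,-20],[0,0,0]]]'| sed -n '1,2p;4p'
python3 -m handwheel '[[6,[-4,0,0],[0,0,0]],[6,[-8,0,0],[0,0,0]],[6,[-12,0,0],[0,0,0]],[6,[-12,0,0],[0,0,0]],[6,[-12,0,0],[0,0,0]]]'| sed -n '1,2p;4p'
python3 - <<'E'
from h import *
a=top(cam("scene"),.03,.44,.04,.25,.32,.0007);b=cv2.resize(cam("side")[0][60:330,80:460],(625,444))
cv2.imwrite("pics/f1.png",np.hstack([cv2.resize(a,(457,357)),cv2.resize(b,(343,357))])[...,::-1])
for n in("scene","side"):
  c=cam(n);v=cv2.resize(top(c,.046,.44,.04,.25,.32,.0007),(768,600));cv2.imwrite(f"pics/f{n}.png",v[...,::-1])
for n in["flat1","square"]:
    print(n,[(np.round(d["at"],3).tolist(),round(d["p"],2)) for d in spot_in("side",n)])
E
```

```text
clock: 61.92
position: [0.558, -0.0305, 0.2152]
contact_force: [0.1, 0.1, 0.6]
clock: 62.33
position: [0.5451, -0.152, 0.2117]
contact_force: [0.6, 0.7, -0.1]
flat1 [([0.277, -0.283, 0.012], 0.92), ([0.533, -0.506, 0.014], 0.92), ([0.552, 0.214, 0.028], 0.77), ([0.37, -0.082, 0.01], 0.74), ([0.56, 0.249, 0.028], 0.7)]
square [([0.624, 0.283, 0.036], 0.63)]
```

View pics/f1.png

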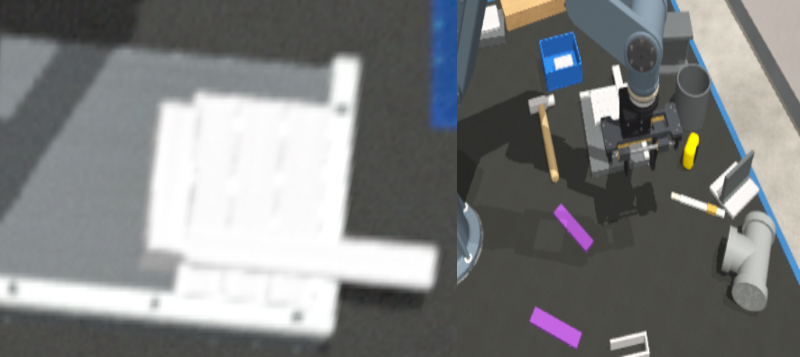

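View pics/fscene.png

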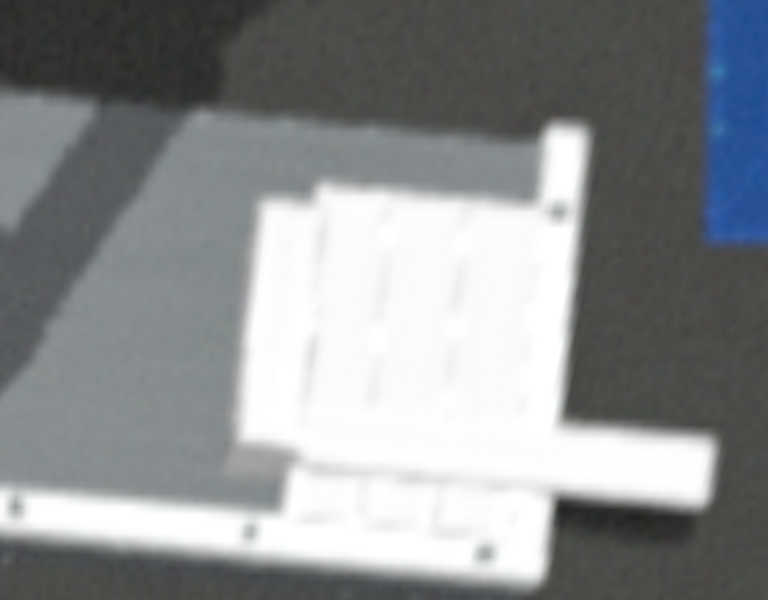

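Run:
```python
from h import *
for n in("scene","side"):
    capture(n);print([(np.round(d["at"],3).tolist(),round(d["p"],2)) for d in spot_in(n,"offcut1")])
st();print(finish_job())
```

```text
[([0.451, 0.42, 0.025], 0.7), ([0.572, 0.214, 0.032], 0.61), ([0.45, 0.392, 0.011], 0.39)]
[([0.458, 0.416, 0.03], 0.65), ([0.508, 0.084, 0.016], 0.54)]
t 62.83 pos [ 0.5454 -0.1497  0.212 ] psi 84.55 F [-0.1473  0.5523  0.3667] w 0.0597 gf 0.0 q6 -0.37
the job is handed in; nothing more can be done
None
```

The job is handed in, at about 63 s of the 210 s allowed: both offcuts are in the bin, the three steel flats (only three were there) are pressed tight against the side and end strips, and the square's stock is pushed flush along the outer flat with its blade over all three. I checked the fit from push forces and the final pictures; `finish_job()` gave no verdict.

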